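# Set the hoop in the hooping board's nest

## Task

Take the largest embroidery hoop out of the rack, lay it flat on the white hooping board and let go of it. Then take hold of it again and slide it home in the board's nest: rim against both thick posts, screw bracket against the side of the slim pin that is nearer the board's front edge (the edge towards the robot). Leave it lying there, and do not disturb the other hoops or the things on the table.

Things in the scene. Friction and masses are not known exactly. Their poses are not given: they have to be found in the camera images.
- hoop: Largest of three beech hoop rings with brass screw brackets, standing on edge in the rack: 100 mm outside, 84 mm inside, 12 mm thick along its axis, 45 g. Origin: ring's centre, mid-thickness. z: ring's axis (level in the rack); x: from the centre to the bracket, which in the rack points to one side and up, 55 degrees from the ring's top. The top is free to be pinched across the 12 mm.
- hoop_bracket (a point): Point on the hoop's bracket midway between its two lugs, 66 mm from the ring's centre, mid-thickness. The lugs are together 14 mm wide, 11 mm thick and reach 70 mm from the centre. A knurled screw head, 9 mm across, stands 8 mm out from one lug 52 to 61 mm from the centre; it clears the pin, so either face of the hoop may lie upwards.
- rack: Fixed beech rack, base 200 x 100 x 14 mm, origin under its centre on the table. Three places, at -60, 0 and +60 mm along its x; hoops stand in them square to x, on two rails, between pegs 32 mm to either side of the middle and up to 90 mm high. Any hoop may be in any place. The largest one's centre is 72 mm above the table, its top 122 mm.
- board: Fixed white hooping board, 320 (its x) x 300 (its y) x 18 mm, origin under its centre on the table. x points away from its front edge, which faces the robot. On top (18 mm above the table) is the nest: two thick posts and a slim pin, all 12 mm high. The top is clear between front edge and nest. A spool stands in its far right corner, a flat tin in its far left.
- nest (a point): Where the hoop's centre (origin) is when it is home: on the board 45 mm beyond the board's centre along its x, 6 mm above the top.
- nest_bracket (a point): Where point hoop_bracket is when the hoop is home: 66 mm from point nest, at 120 degrees anticlockwise (seen from above) from the board's x.
- post_left (a point): Centre of the top of the thick post on the left, 16 mm in diameter, 58 mm from point nest at +55 degrees from the board's x.
- post_right (a point): Centre of the top of the thick post on the right, 16 mm in diameter, 58 mm from point nest at -55 degrees from the board's x.
- pin (a point): Centre of the top of the slim pin, 8 mm in diameter. At home the flat side of the bracket bears on it, the bracket being on the pin's near side (towards the board's front edge). Pushing the hoop along the board's x, a little left of its middle, presses it on both posts and turns its bracket against the pin.
- hoop_mid: Second hoop, 78 mm across, standing in the rack. Leave it there.
- hoop_small: Smallest hoop, 68 mm across, standing in the rack. Leave it there.
- spool: White thread spool, 28 mm in diameter, 42 mm high, standing on the far right corner of the board. Origin under its centre. Bystander.
- tape: Roll of masking tape lying flat beyond the rack, 96 mm across, 24 mm high. Bystander.
- thread_cone: Cone of thread standing on the robot's side of the rack, 62 mm across, 100 mm high. Bystander.
- pincushion: Round basket pincushion on the table on the robot's side of the board, to the left, 78 mm across, about 60 mm high with its pins. Bystander.
- pin_tin: Flat round tin lying in the far left corner of the board, 74 mm across, 24 mm high. Bystander.
- scissors: Scissors lying on the robot's side of the board, to the right, 205 mm long, 12 mm high. Bystander.
Things that resemble listed ones, but are neither listed nor needed, are in the scene too. Leave any turquoise look-alike of the hoop alone.

How it is judged (in metres and radians):
On the way, in this order (a step that is already met when the one before it is completed fails the run):
1. the hoop lies flat on the board, let go (angle between the z axis of hoop and the z axis of board, either way round below 0.06 rad and z of hoop in the frame of board between 0.02 and 0.027 m and x of hoop in the frame of board between -0.16 and 0.16 m and y of hoop in the frame of board between -0.15 and 0.15 m and contact force between the fingers and hoop below 0.05 N), for 0.2 s.
2. the hoop is taken hold of again on the board (at least 5 N between fingers and hoop for 0.2 s) (contact force between the fingers and hoop above 5 N and angle between the z axis of hoop and the z axis of board, either way round below 0.15 rad and z of hoop in the frame of board below 0.035 m), for 0.2 s.
At the end, for the whole second after the job is handed in: The hoop lies flat on the board (within 3 degrees), at rest, its centre within 3 mm of the nest's centre (rim against both posts) and its bracket within 4 mm of its place against the pin (horizontal distance between hoop and nest below 0.003 m and horizontal distance between hoop_bracket and nest_bracket below 0.004 m and z of hoop in the frame of nest between -0.003 and 0.003 m and angle between the z axis of hoop and the z axis of board, either way round below 0.05 rad and linear speed of hoop below 0.01 m/s); the robot touches nothing.
It fails at once if another hoop is moved by more than 20 mm (distance of any of hoop_mid, hoop_small from where it was at the start of the episode above 0.02 m).
It fails at once if a bystander on the table or the board is moved by more than 20 mm (distance of any of spool, tape, thread_cone, pincushion, pin_tin, scissors from where it was at the start of the episode above 0.02 m).
It also fails if it takes over 67 s, if anything falls off the work surface, if the arm or the gripper's body presses on something with over 40 N, if the wrist force passes 120 N, or if a joint passes its speed limit or range.

## Robot

A 6-joint arm with a two-finger parallel gripper is mounted at the origin on the work surface. World frame = base frame: x ahead of the robot, y to its left, z up, the work surface at z = 0. Lengths are in m, angles in degrees, forces in N, time in s.
With the tool pointing down it reaches from about 0.4 to 0.825 m from the base axis. Payload 7 kg.
Tool frame: the origin (TCP) lies at the very end of the fingers, on their centre line; the grasp point (between the pads) lies behind it (r.grasp_offset is the z of the grasp point in the tool frame, in m); z points along the fingers, y is the direction in which the jaws open and shut (so a half turn about z gives the same grasp; the last joint's range is limited). The gripper opens to 88 mm and grips with 3 to 60 N. Pads are 19 mm wide; open, the fingers measure 130 mm over their backs; the gripper's body (78 mm by 193 mm) begins 47 mm behind the grasp point.
Start: joints at [16.507, 20.546, 0.682, 0, -70.136, -16.507], TCP at [0.675, -0, 0.198] pointing down, gripper open.
Joint ranges: [-176.03, 176.03], [-82.01, 121.73], [-58.28, 71.71], [-173.87, 95.51], [-174.79, -0.11], [-173.66, 173.66]. Speed limits (degrees/s): [136.94, 136.94, 172.46, 180, 180, 180].

## Interface

Orientations are given as [roll, pitch, yaw] about the fixed x, y, z axes, in that order (R = Rz(yaw) Ry(pitch) Rx(roll)).
In Python, from plant import r gives the robot as it stands. The module is installed in compiled form; this text tells all that it offers.
- The arm moves only by the tool servo_tool, never from a script. Its argument "targets" is a list of rows, each an object of numbers: "dx", "dy", "dz": the shift along the world's x, y, z in cm; "spin": the turn about the world's z in rad; "grip": the opening in per cent of the stroke, from 0 (shut) to 100 (fully open). A call has exactly 10 rows; each row is the pose to reach, as a shift and turn from the pose commanded when the call began; what a row does not reach only later rows make up. A row lasts 1/12 s, in which the tool goes at most 41.7 mm and 7.16 degrees, less where a joint would pass 70% of its speed; a pose out of reach is approached as far as the arm can. A call with a gripper value outside its range is refused whole. The fingers move at their own pace and stop on an object; "squeeze" is the grip in N (left out, the last holds). Time passes only in rows, so rows that repeat a pose let the fingers close, or fill a call up. It gives the time, the measured TCP pose, the force and the opening at its end, in the units of the state.
- r.get_state(): the state, without advancing time (a new reading comes with each control period).
- r.capture(name): name is "scene" or "side" or "wrist"; returns the picture (384x512x3 uint8, blue, green, red); there is no depth.
- r.get_calibration(name): a dict with "K" (3x3 intrinsics, pixels), "extrinsics" (4x4, takes a point from camera to world coordinates). Camera axes: x right, y down, z forward; pixel columns grow to the right and rows downward; lengths in m; the calibration is good to about 2 mm. A picture is of the moment at which its call begins: read the wrist's pose just before it. get_calibration takes no time and is no camera call; for the wrist camera it gives the pose at the moment of the call.
- r.close_job(): hands the job in, once; it reports no verdict.
Trained networks look in the newest picture that a camera, given by its name, has taken for a name from the list of things; names that differ only in an ending like _2 or _b are one class to them, and where a whole thing is asked for, a point or a joint stands for the part that bears it (a point fixed in the world has none). Each returns a list of dicts, best first, with "p" (0 to 1); they miss things now and then, are a little off and sometimes report something else, mostly with a low value. They report only what shows in the picture. A call takes as long as a camera call. They do not tell look-alikes from the thing itself.
- r.cut_out(name, camera): "mask" (384x512 bool, what is visible of it) and "extent" ([left, top, right, bottom] in pixels, round what is visible of it).
The state is a dict: "time_s": time; "joints": joint angles; "qd": joint speeds; "joint_torque": joint torques, N m; "tcp_pos": TCP position; "eef_rot": TCP orientation; "contact_force": force on the tool from outside, world axes, zero at the start; "moment": the same for the moment, N m; "gripper_width": finger opening in m.
Only numpy, scipy, OpenCV 4.12 (cv2) and the standard library are available. Lean on these libraries where they do the work, as an engineer would, in place of code of your own. Each camera call takes 0.05 s, during which the arm holds its last target. There are 200 camera calls.

## Working session

There is one attempt and no reset: what is moved stays moved. The work goes in short steps, Python scripts to look and compute and a tool call to move; the robot and the scene stay as the last step left them, time stands still between calls to the robot, and variables do not carry over. Pictures are saved under pics/ and viewed, about 8 in all and at most 12, crops included, and the job is handed in when it is done.

Besides the shell and the picture viewer there is one more tool, called after ">>>" as name(argument=value, ...), one argument or row to a line, values as JSON. servo_tool: Moves the arm, as the interface text tells. Its arguments: {"type":"object","properties":{"targets":{"type":"array"},"squeeze":{"type":"number"}},"required":["targets"]}

```bash
mkdir -p pics; cat > h.py <<'E'
from plant import r
import numpy as np, cv2
from scipy.spatial.transform import Rotation as R
def ray(cam,uv,cal=None):
    c=cal or r.get_calibration(cam); K=np.array(c["K"]);T=np.array(c["extrinsics"])
    d=T[:3,:3]@np.linalg.solve(K,[uv[0],uv[1],1.0]); return T[:3,3],d
def onz(cam,uv,z,cal=None):
    o,d=ray(cam,uv,cal); return o+d*(z-o[2])/d[2]
def proj(cam,P,cal=None):
    c=cal or r.get_calibration(cam); K=np.array(c["K"]);T=np.array(c["extrinsics"])
    p=(np.atleast_2d(P)-T[:3,3])@T[:3,:3]; q=p@K.T; return q[:,:2]/q[:,2:]
E
python3 - <<'E'
from h import *
s=r.get_state(); print(s["time_s"],s["tcp_pos"],s["eef_rot"],s["gripper_width"],r.grasp_offset)
for c in ("scene","side"):
    im=r.capture(c); cv2.imwrite(f"pics/{c}0.png",cv2.resize(im,(800,600),interpolation=3))
    print(c,np.round(r.get_calibration(c)["extrinsics"],3).tolist())
    for n in ("hoop","hoop_mid","hoop_small","rack","board","spool","pin_tin","thread_cone","tape","pincushion","scissors"):
        print(n,[(round(d["p"],2),np.round(d["extent"]).astype(int).tolist()) for d in r.cut_out(n,c)][:3])
E
```

```text
0.0 [ 6.74456934e-01 -1.81398797e-05  1.97523099e-01] [ 1.79904699e+02 -7.47376477e-03 -9.00045642e+01] 0.088017688601048 -0.0188
scene [[-0.775, 0.467, -0.425, 0.953], [0.631, 0.554, -0.543, 0.468], [-0.018, -0.689, -0.724, 0.747], [0.0, 0.0, 0.0, 1.0]]
hoop [(0.55, [197, 203, 404, 384])]
hoop_mid [(0.48, [204, 148, 222, 176]), (0.24, [201, 167, 208, 184])]
hoop_small [(0.4, [226, 146, 235, 165])]
rack [(0.69, [172, 136, 254, 204])]
board [(0.72, [196, 202, 401, 384])]
spool [(0.47, [223, 251, 235, 271]), (0.29, [268, 320, 312, 368])]
pin_tin []
thread_cone [(0.6, [248, 127, 272, 158])]
tape [(0.92, [147, 192, 190, 223]), (0.33, [201, 207, 405, 384])]
pincushion [(0.91, [388, 247, 427, 280])]
scissors [(0.69, [304, 187, 377, 246])]
side [[0.7, -0.52, 0.49, -0.13], [-0.714, -0.504, 0.486, -0.709], [-0.006, -0.69, -0.724, 1.142], [0.0, 0.0, 0.0, 1.0]]
hoop [(0.66, [297, 203, 326, 236]), (0.62, [319, 260, 352, 294]), (0.6, [361, 239, 396, 271])]
hoop_mid [(0.7, [285, 221, 316, 246]), (0.43, [161, 144, 288, 228])]
hoop_small [(0.46, [275, 237, 294, 258]), (0.22, [163, 141, 289, 226])]
rack [(0.63, [287, 220, 315, 245]), (0.61, [261, 209, 332, 276])]
board [(0.77, [161, 144, 291, 227])]
spool [(0.4, [262, 166, 272, 180])]
pin_tin [(0.76, [219, 136, 243, 155])]
thread_cone [(0.84, [252, 259, 272, 290])]
tape [(0.8, [315, 205, 344, 228]), (0.47, [250, 256, 272, 292]), (0.43, [159, 143, 290, 228])]
pincushion [(0.87, [145, 180, 164, 198])]
scissors [(0.91, [169, 203, 216, 246]), (0.4, [284, 220, 313, 244])]
```

View pics/scene0.png

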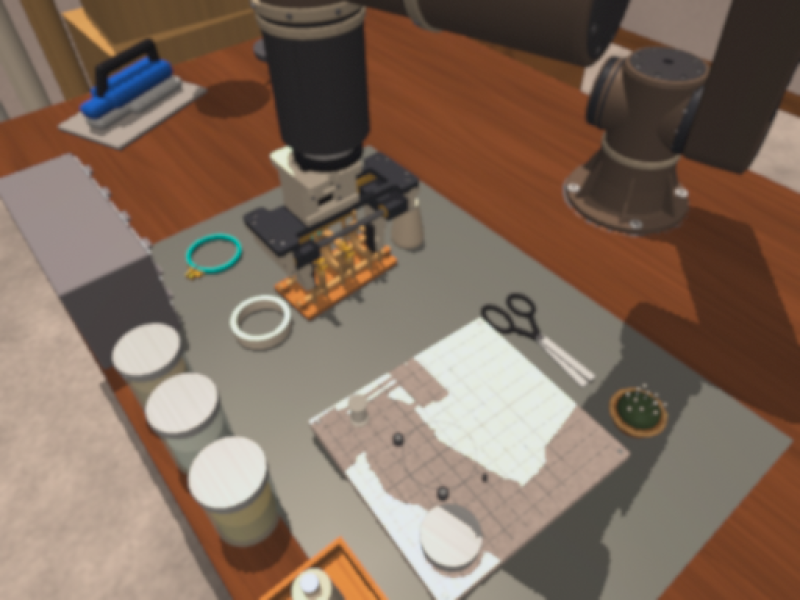

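View pics/side0.png

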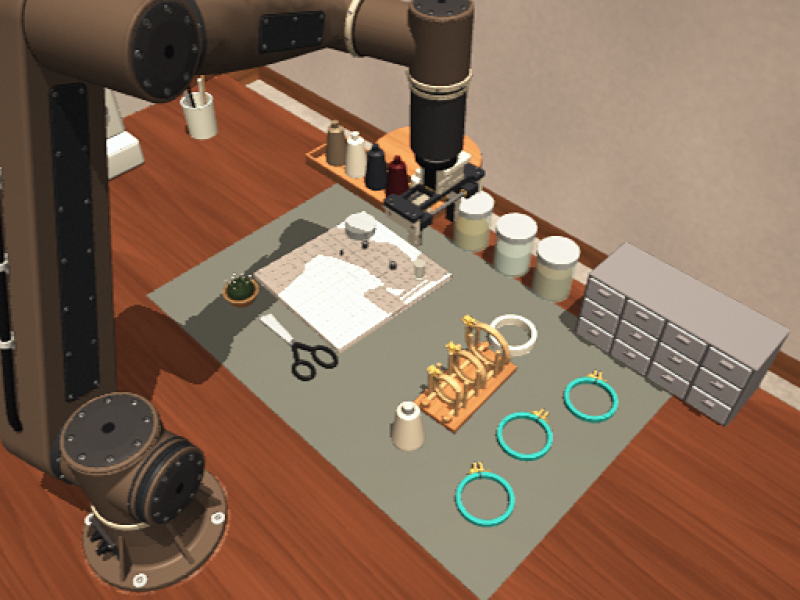

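The side view shows the three beech hoops in the rack. The largest is at its far end, around (485,345) of 800x600. The possible confusions are hoop_mid at (465,365), hoop_small at (443,385), and the flat turquoise rings at (485,498), (525,436) and (591,399). In the scene view, the posts are near (398,440) and (443,493), the pin near (485,477).

```bash
python3 - <<'E'
from h import *
f=.64
print("board corners side",[np.round(onz("side",(u*f,v*f),.018),3).tolist() for u,v in((343,186),(452,275),(340,346),(255,272))])
print("board corners scene",[np.round(onz("scene",(u*f,v*f),.018),3).tolist() for u,v in((482,318),(632,450),(310,422),(440,600))])
print("posts/pin scene",[np.round(onz("scene",(u*f,v*f),.030),3).tolist() for u,v in((398,436),(443,489),(485,474))])
print("rack base side",[np.round(onz("side",(u*f,v*f),.014),3).tolist() for u,v in((455,427),(517,368),(415,402),)])
print("rack base scene",[np.round(onz("scene",(u*f,v*f),.014),3).tolist() for u,v in((278,287),(310,312),(397,260))])
print("hoop tops z.122",np.round(onz("side",(485*f,322*f),.122),3), "mid",np.round(onz("side",(462*f,345*f),.1),3))
c=r.get_calibration("wrist");print(np.round(c["extrinsics"],3).tolist(),np.round(c["K"],1).tolist())
im=cv2.imread("pics/side0.png")[290:440,400:560]
cv2.imwrite("pics/c0.png",cv2.resize(im,None,fx=4,fy=4,interpolation=2))
E
```

```text
board corners side [[0.825, 0.436, 0.018], [0.776, 0.029, 0.018], [0.466, 0.053, 0.018], [0.48, 0.347, 0.018]]
board corners scene [[0.459, 0.058, 0.018], [0.471, 0.352, 0.018], [0.778, 0.041, 0.018], [0.792, 0.327, 0.018]]
posts/pin scene [[0.702, 0.142, 0.03], [0.706, 0.236, 0.03], [0.651, 0.255, 0.03]]
rack base side [[0.484, -0.239, 0.014], [0.672, -0.234, 0.014], [0.473, -0.148, 0.014]]
rack base scene [[0.674, -0.218, 0.014], [0.663, -0.135, 0.014], [0.476, -0.139, 0.014]]
hoop tops z.122 [ 0.64  -0.168  0.122] mid [ 0.583 -0.163  0.1  ]
[[-1.0, 0.001, 0.001, 0.675], [0.002, 0.952, 0.306, -0.082], [-0.0, 0.306, -0.952, 0.385], [0.0, 0.0, 0.0, 1.0]] [[292.8, 0.0, 251.6], [0.0, 292.8, 189.8], [0.0, 0.0, 1.0]]
```

View pics/c0.png

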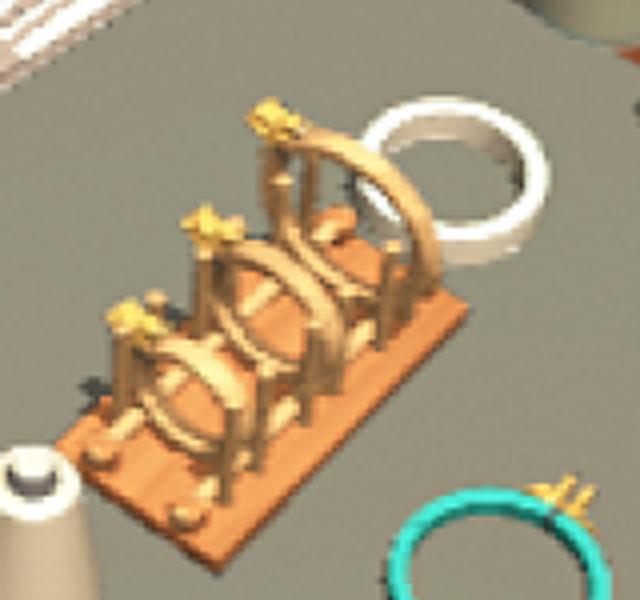

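The close crop confirms the choice: the far-end hoop (about x=0.634) is the largest and beech, with its bracket up and to +y. I'll move above it.

>>> servo_tool(
  targets=[
    {"dx": -4,"dy": -18.5,"dz": 4,"spin": 0,"grip": 45},
    {"dx": -4,"dy": -18.5,"dz": 4,"spin": 0,"grip": 45},
    {"dx": -4,"dy": -18.5,"dz": 4,"spin": 0,"grip": 45},
    {"dx": -4,"dy": -18.5,"dz": 4,"spin": 0,"grip": 45},
    {"dx": -4,"dy": -18.5,"dz": 4,"spin": 0,"grip": 45},
    {"dx": -4,"dy": -18.5,"dz": 4,"spin": 0,"grip": 45},
    {"dx": -4,"dy": -18.5,"dz": 4,"spin": 0,"grip": 45},
    {"dx": -4,"dy": -18.5,"dz": 4,"spin": 0,"grip": 45},
    {"dx": -4,"dy": -18.5,"dz": 4,"spin": 0,"grip": 45},
    {"dx": -4,"dy": -18.5,"dz": 4,"spin": 0,"grip": 45},
  ],
  squeeze=20,
)

```text
time_s: 2.03
tcp_pos: [0.6352, -0.1839, 0.2381]
eef_rot: [180.0, 0.0, -89.9]
contact_force: [-0.6, 0.0, 0.9]
gripper_width: 0.0393
```

```bash
python3 - <<'E'
from h import *
s=r.get_state(); print(s["time_s"],s["tcp_pos"],s["eef_rot"])
for c in ("wrist","scene"):
    cal=r.get_calibration(c); im=r.capture(c)
    if c=="scene": im=im[180:384,190:410]
    cv2.imwrite(f"pics/{c}1.png",cv2.resize(im,(800,600) if c=="wrist" else None,fx=3,fy=2.9,interpolation=2))
    for d in r.cut_out("hoop",c):
        e=d["extent"]; print(c,d["p"],np.round(e))
        m=d["mask"]; p=np.argwhere(m)[:,::-1]
        if c=="wrist": print(m.sum(),cv2.minAreaRect(p.astype(np.float32)))
E
```

```text
2.0333 [ 0.63515475 -0.1839052   0.23806746] [ 1.79966720e+02  7.54351300e-03 -8.99198018e+01]
wrist 0.87 [244. 130. 261. 224.]
997 ((250.47511291503906, 176.97076416015625), (96.31012725830078, 11.332408905029297), 86.47854614257812)
wrist 0.81 [134.   0. 225.  51.]
1300 ((180.5, 24.0), (48.0, 91.0), 90.0)
wrist 0.69 [384.   0. 471.  64.]
1581 ((425.0, 31.5), (63.0, 86.0), 90.0)
wrist 0.61 [252.   2. 347.  81.]
1937 ((307.2610778808594, 37.415931701660156), (79.58499145507812, 87.58111572265625), 41.18592834472656)
scene 0.88 [170. 135. 206. 159.]
scene 0.84 [119. 152. 152. 182.]
scene 0.83 [179. 151. 210. 187.]
scene 0.62 [208. 113. 237. 139.]
```

View pics/wrist1.png

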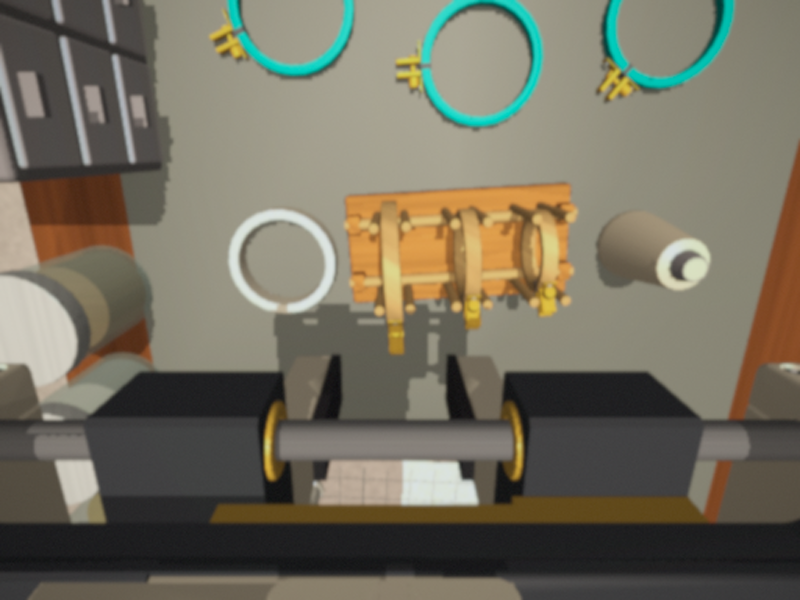

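View pics/scene1.png

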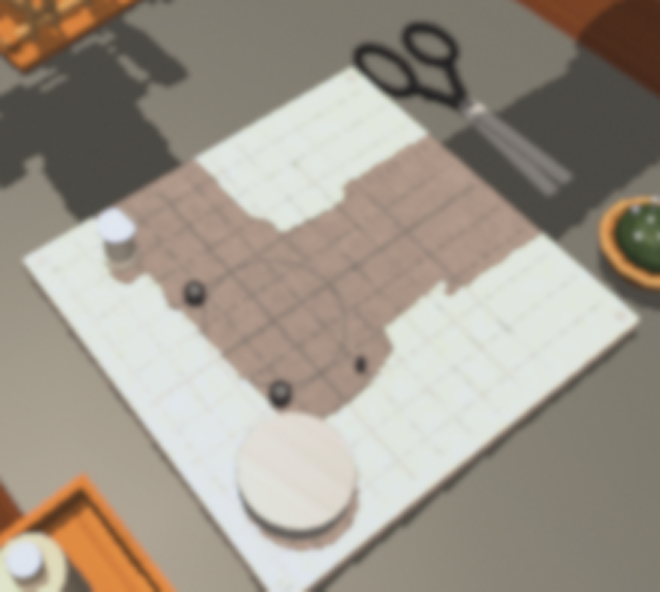

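The wrist view shows the largest hoop at (392,265) of 800x600, bracket at (396,340), with the tape to its left. The scene crop shows the posts at (195,293) and (280,393) and the pin at (361,365). I'll fit the hoop and board poses.

```bash
cat >> h.py <<'E'
from scipy.optimize import minimize, least_squares
def hoop_mask(cam,c,axis,xdir,cal):
    c=np.array(c,float);z=np.array(axis,float);x=np.array(xdir,float);y=np.cross(z,x)
    m=np.zeros((384,512),np.uint8)
    a=np.linspace(0,2*np.pi,73)
    circ=lambda rr,h:c+rr*(np.cos(a)[:,None]*x+np.sin(a)[:,None]*y)+h*z
    pts={k:proj(cam,circ(*k),cal) for k in[(.05,-.006),(.05,.006),(.042,-.006),(.042,.006)]}
    K=list(pts); 
    for i,j in((0,1),(2,3),(0,2),(1,3)):
        A,B=pts[K[i]],pts[K[j]]
        for n in range(72):
            cv2.fillConvexPoly(m,np.round(16*np.array([A[n],A[n+1],B[n+1],B[n]])).astype(np.int32),1,shift=4)
    b=[c+q*x+w*y+h*z for q in(.05,.07) for w in(-.007,.007) for h in(-.0055,.0055)]
    cv2.fillConvexPoly(m,cv2.convexHull(np.round(16*proj(cam,b,cal)).astype(np.int32)),1,shift=4)
    return m.astype(bool)
def iou(a,b): return (a&b).sum()/max(1,(a|b).sum())
def board_fit(cam,obs,cal=None):  # obs: dict name->px ; returns nest x,y,yaw
    M=dict(pl=(.058,55,.030),pr=(.058,-55,.030),fr=None)
    def P(p):
        o=[]
        c,s=np.cos(p[2]),np.sin(p[2]);Rz=np.array([[c,-s],[s,c]])
        loc=dict(pl=(.058*np.cos(.96),.058*np.sin(.96),.03),pr=(.058*np.cos(.96),-.058*np.sin(.96),.03),
          fl=(-.205,.15,.018),fr=(-.205,-.15,.018),br=(.115,-.15,.018),bl=(.115,.15,.018))
        return np.array([[*(p[:2]+Rz@np.array(loc[k][:2])),loc[k][2]] for k in obs])
    f=lambda p:(proj(cam,P(p),cal)-np.array(list(obs.values()))).ravel()
    r_=least_squares(f,[.67,.19,-.05]); return r_.x,r_.fun.reshape(-1,2)
E
python3 - <<'E'
from h import *
cal=r.get_calibration("wrist"); m=r.cut_out("hoop","wrist")
r.capture("wrist"); m=r.cut_out("hoop","wrist")[0]["mask"]
def f(p):
    ax=np.array([np.cos(p[2]),np.sin(p[2]),0]);lat=np.array([-ax[1],ax[0],0]);t=np.radians(55)
    return -iou(m,hoop_mask("wrist",[p[0],p[1],.072],ax,np.cos(t)*np.array([0,0,1])+np.sin(t)*lat,cal))
o=minimize(f,[.635,-.187,-.03],method="Nelder-Mead",options=dict(initial_simplex=[[.635,-.187,-.03],[.64,-.187,-.03],[.635,-.18,-.03],[.635,-.187,.03]]))
print(o.x,o.fun)
g=lambda u,v:(190+u/3,180+v/2.9)
obs=dict(pl=g(280,388),pr=g(195,287),fr=g(355,68),fl=g(638,320),br=g(25,260))
x,res=board_fit("scene",obs); print("nest",x,np.round(res,1).tolist(), "pin",onz("scene",g(361,359),.03))
E
```

```text
[ 0.635 -0.187 -0.03 ] -0.0
nest [ 0.67200373  0.19251375 -0.05943457] [[0.0, 0.7], [-0.0, 0.6], [-0.5, -0.8], [1.3, -0.1], [-0.9, -1.2]] pin [0.65165084 0.25572292 0.03      ]
```

```bash
python3 - <<'E'
from h import *
cal=r.get_calibration("wrist"); im=r.capture("wrist"); D=r.cut_out("hoop","wrist")
print([(round(d["p"],2),np.round(d["extent"]).tolist()) for d in D])
def mk(p):
    ax=np.array([np.cos(p[2]),np.sin(p[2]),0]);lat=np.array([-ax[1],ax[0],0]);t=np.radians(55)
    return hoop_mask("wrist",[p[0],p[1],.072],ax,np.cos(t)*np.array([0,0,1])+np.sin(t)*lat,cal)
p0=[.635,-.187,-.03]; q=np.argwhere(mk(p0)); print(q.min(0)[::-1],q.max(0)[::-1])
m=max(D,key=lambda d:iou(d["mask"],mk(p0)))["mask"]
f=lambda p:-iou(m,mk(p))
o=minimize(f,p0,method="Nelder-Mead",options=dict(initial_simplex=[p0,[.64,-.187,-.03],[.635,-.18,-.03],[.635,-.187,.03]]))
print(o.x,o.fun)
ov=im.copy(); ov[mk(o.x)]=(0,0,255); cv2.imwrite("pics/ov1.png",np.hstack([cv2.resize(i[110:250,200:380],None,fx=2.2,fy=2.2) for i in(im,ov)]))
E
```

```text
[(0.94, [138.0, 0.0, 228.0, 51.0]), (0.85, [380.0, 0.0, 471.0, 65.0]), (0.75, [250.0, 0.0, 346.0, 82.0]), (0.68, [242.0, 129.0, 259.0, 224.0]), (0.37, [288.0, 133.0, 310.0, 211.0])]
[246 122] [258 221]
[ 0.63587303 -0.17956528  0.05311015] -0.8575152041702867
```

>>> servo_tool(
  targets=[
    {"dx": 0.1,"dy": 0.4,"dz": -3,"spin": 0.053,"grip": 45},
    {"dx": 0.1,"dy": 0.4,"dz": -6,"spin": 0.053,"grip": 45},
    {"dx": 0.1,"dy": 0.4,"dz": -9,"spin": 0.053,"grip": 45},
    {"dx": 0.1,"dy": 0.4,"dz": -12,"spin": 0.053,"grip": 45},
    {"dx": 0.1,"dy": 0.4,"dz": -13.9,"spin": 0.053,"grip": 45},
    {"dx": 0.1,"dy": 0.4,"dz": -13.9,"spin": 0.053,"grip": 45},
    {"dx": 0.1,"dy": 0.4,"dz": -13.9,"spin": 0.053,"grip": 5},
    {"dx": 0.1,"dy": 0.4,"dz": -13.9,"spin": 0.053,"grip": 5},
    {"dx": 0.1,"dy": 0.4,"dz": -13.9,"spin": 0.053,"grip": 5},
    {"dx": 0.1,"dy": 0.4,"dz": -13.9,"spin": 0.053,"grip": 5},
  ],
  squeeze=20,
)

```text
time_s: 3.32
tcp_pos: [0.6371, -0.1811, 0.1014]
eef_rot: [-179.8, -0.0, -87.0]
contact_force: [0.1, -0.0, 0.2]
gripper_width: 0.0185
```

>>> servo_tool(
  targets=[
    {"dx": 0,"dy": 0,"dz": 0,"spin": 0,"grip": 5},
    {"dx": 0,"dy": 0,"dz": 0,"spin": 0,"grip": 5},
    {"dx": 0,"dy": 0,"dz": 0,"spin": 0,"grip": 5},
    {"dx": 0,"dy": 0,"dz": 0,"spin": 0,"grip": 5},
    {"dx": 0,"dy": 0,"dz": 2,"spin": 0,"grip": 5},
    {"dx": 0,"dy": 0,"dz": 4,"spin": 0,"grip": 5},
    {"dx": 0,"dy": 0,"dz": 7,"spin": 0,"grip": 5},
    {"dx": 0,"dy": 0,"dz": 10,"spin": 0,"grip": 5},
    {"dx": 0,"dy": 0,"dz": 13,"spin": 0,"grip": 5},
    {"dx": 0,"dy": 0,"dz": 13,"spin": 0,"grip": 5},
  ],
)

```text
time_s: 4.15
tcp_pos: [0.6389, -0.182, 0.2369]
eef_rot: [-179.4, -0.2, -86.9]
contact_force: [0.6, -0.2, 1.2]
gripper_width: 0.0045
```

```bash
python3 - <<'E'
from h import *
r.capture("wrist"); im=r.capture("wrist"); s=r.capture("side"); print(r.get_state()["tcp_pos"])
D=r.cut_out("hoop","side");print([(round(d["p"],2),np.round(d["extent"]).tolist()) for d in D])
cv2.imwrite("pics/miss.png",np.hstack([cv2.resize(im[90:290,150:350],(400,400)),cv2.resize(s[190:290,250:350],(400,400))]))
E
```

```text
[ 0.63588371 -0.18085113  0.22959699]
[(0.86, [299.0, 202.0, 330.0, 239.0]), (0.82, [318.0, 260.0, 354.0, 295.0]), (0.7, [362.0, 239.0, 394.0, 271.0]), (0.68, [295.0, 298.0, 328.0, 336.0])]
```

View pics/miss.png

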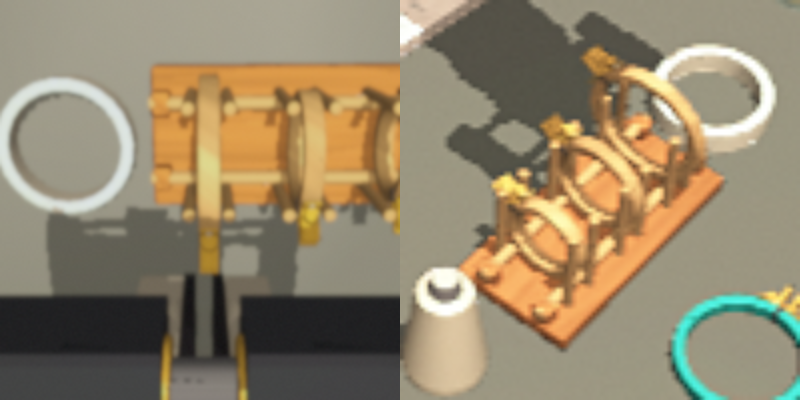

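```bash
python3 - <<'E'
from h import *
s=r.get_state(); t=np.array(s["tcp_pos"]);print(s["time_s"],t,s["gripper_width"],s["eef_rot"])
c=r.get_calibration("wrist");print(np.round(c["extrinsics"],3).tolist())
for P in ([*t],[.636,-.181,.099],[.636,-.181,.122],[.636,-.131,.072],[.636,-.231,.072]): print(np.round(P,3),proj("wrist",P).round(1))
print("side",[proj("side",P).round(0).tolist() for P in([.636,-.181,.122],[.636,-.181,.022])])
E
```

```text
4.35 [ 0.63545094 -0.18083765  0.2286579 ] 0.004460946900564835 [ 1.79939807e+02  2.82955169e-02 -8.69714476e+01]
[[-0.999, -0.049, -0.016, 0.64], [-0.051, 0.951, 0.306, -0.263], [0.001, 0.306, -0.952, 0.415], [0.0, 0.0, 0.0, 1.0]]
[ 0.635 -0.181  0.229] [[252.  220.6]]
[ 0.636 -0.181  0.099] [[251.3 173.2]]
[ 0.636 -0.181  0.122] [[251.3 178.7]]
[ 0.636 -0.131  0.072] [[249.2 206.4]]
[ 0.636 -0.231  0.072] [[253.5 125.1]]
side [[[313.0, 209.0]], [[310.0, 231.0]]]
```

Pose estimates agree in both cameras and the hoop hasn't moved, so the grip closed too late or slipped. I'll redo it in two calls and check the width before lifting.

>>> servo_tool(
  targets=[
    {"dx": 0,"dy": 0,"dz": -3,"spin": 0,"grip": 40},
    {"dx": 0,"dy": 0,"dz": -6,"spin": 0,"grip": 40},
    {"dx": 0,"dy": 0,"dz": -6,"spin": 0,"grip": 40},
    {"dx": 0,"dy": 0,"dz": -6,"spin": 0,"grip": 40},
    {"dx": 0,"dy": 0,"dz": -6,"spin": 0,"grip": 40},
    {"dx": 0,"dy": 0,"dz": -6,"spin": 0,"grip": 40},
    {"dx": 0,"dy": 0,"dz": -8,"spin": 0,"grip": 40},
    {"dx": 0,"dy": 0,"dz": -11,"spin": 0,"grip": 40},
    {"dx": 0,"dy": 0,"dz": -13.4,"spin": 0,"grip": 40},
    {"dx": 0,"dy": 0,"dz": -13.4,"spin": 0,"grip": 40},
  ],
  squeeze=20,
)

```text
time_s: 5.18
tcp_pos: [0.6336, -0.1805, 0.0919]
eef_rot: [179.7, 0.1, -87.0]
contact_force: [0.1, 0.0, -1.6]
gripper_width: 0.0352
```

>>> servo_tool(
  targets=[
    {"dx": 0,"dy": 0,"dz": 0,"spin": 0,"grip": 0},
    {"dx": 0,"dy": 0,"dz": 0,"spin": 0,"grip": 0},
    {"dx": 0,"dy": 0,"dz": 0,"spin": 0,"grip": 0},
    {"dx": 0,"dy": 0,"dz": 0,"spin": 0,"grip": 0},
    {"dx": 0,"dy": 0,"dz": 0,"spin": 0,"grip": 0},
    {"dx": 0,"dy": 0,"dz": 0,"spin": 0,"grip": 0},
    {"dx": 0,"dy": 0,"dz": 0,"spin": 0,"grip": 0},
    {"dx": 0,"dy": 0,"dz": 0,"spin": 0,"grip": 0},
    {"dx": 0,"dy": 0,"dz": 0,"spin": 0,"grip": 0},
    {"dx": 0,"dy": 0,"dz": 0,"spin": 0,"grip": 0},
  ],
  squeeze=20,
)

```text
time_s: 6.02
tcp_pos: [0.6359, -0.181, 0.0954]
eef_rot: [180.0, -0.0, -87.0]
contact_force: [0.9, -0.1, -0.0]
gripper_width: 0.0004
```

```bash
python3 - <<'E'
from h import *
im=r.capture("wrist"); s=r.capture("side"); t=np.array(r.get_state()["tcp_pos"]);print(t)
for c in("side","scene","wrist"): print(c,proj(c,t),proj(c,t+[0,0,.0188]))
q=r.capture("scene"); u=proj("scene",t)[0].astype(int); u=np.clip(u,50,330)
cv2.imwrite("pics/miss2.png",np.hstack([cv2.resize(im[90:290,150:350],(260,260)),cv2.resize(s[180:280,260:360],(270,260)),cv2.resize(q[u[1]-50:u[1]+50,u[0]-50:u[0]+50],(270,260))]));print(u)
E
```

```text
[ 0.63594676 -0.18101652  0.09538365]
side [[312.10203092 215.13568366]] [[312.61980257 210.88811242]]
scene [[193.29695578 162.40593433]] [[192.28605801 156.83162961]]
wrist [[251.99278875 220.64507921]] [[252.02988281 232.73658602]]
[193 162]
```

View pics/miss2.png

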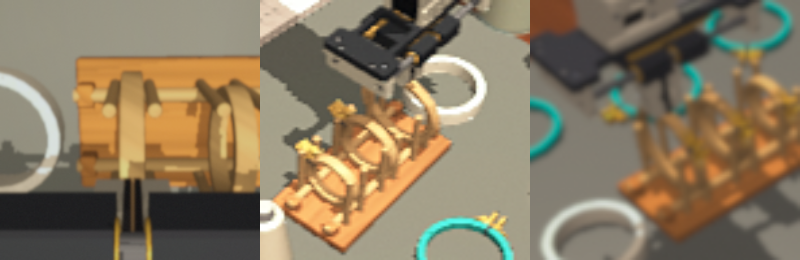

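>>> servo_tool(
  targets=[
    {"dx": 0,"dy": 0,"dz": 3,"spin": 0,"grip": 0},
    {"dx": 0,"dy": 0,"dz": 6,"spin": 0,"grip": 0},
    {"dx": 0,"dy": 0,"dz": 10,"spin": 0,"grip": 0},
    {"dx": 0,"dy": 0,"dz": 14,"spin": 0,"grip": 40},
    {"dx": 0,"dy": 0,"dz": 16,"spin": 0,"grip": 40},
    {"dx": 0,"dy": 0,"dz": 16,"spin": 0,"grip": 40},
    {"dx": 0,"dy": 0,"dz": 16,"spin": 0,"grip": 40},
    {"dx": 0,"dy": 0,"dz": 16,"spin": 0,"grip": 40},
    {"dx": 0,"dy": 0,"dz": 16,"spin": 0,"grip": 40},
    {"dx": 0,"dy": 0,"dz": 16,"spin": 0,"grip": 40},
  ],
)

```text
time_s: 7.0
tcp_pos: [0.6354, -0.181, 0.254]
eef_rot: [179.9, 0.0, -87.0]
contact_force: [0.7, -0.6, 0.3]
gripper_width: 0.0343
```

```bash
cat > j.py <<'E'
from h import *
cals={c:r.get_calibration(c) for c in("wrist","side","scene")}
ims={c:r.capture(c) for c in cals}; t=np.radians(55)
def mk(c,p):
    ax=np.array([np.cos(p[2]),np.sin(p[2]),0]);lat=np.array([-ax[1],ax[0],0])
    return hoop_mask(c,[p[0],p[1],p[3]],ax,np.cos(t)*np.array([0,0,1])+np.sin(t)*lat,cals[c])
p0=np.array([.636,-.18,.05,.072]); M={}
for c in cals:
    D=r.cut_out("hoop",c)
    d=max(D,key=lambda d:iou(d["mask"],mk(c,p0))); M[c]=d["mask"]
    print(c,[(round(d["p"],2),np.round(d["extent"]).tolist(),round(iou(d["mask"],mk(c,p0)),2)) for d in D])
for use in (["wrist"],["side"],["wrist","side"],["wrist","side","scene"]):
    f=lambda p:-sum(iou(M[c],mk(c,p)) for c in use)
    o=minimize(f,p0,method="Nelder-Mead",options=dict(initial_simplex=[p0]+[p0+np.eye(4)[i]*[.02,.02,.05,.02][i] for i in range(4)]))
    print(use,np.round(o.x,4),round(o.fun,3))
out=[]
for c in cals:
    q=proj(c,o.x[[0,1,3]],cals[c])[0].astype(int); q=np.clip(q,60,320)
    a=ims[c].copy(); ed=cv2.dilate(mk(c,o.x).astype(np.uint8),np.ones((3,3)))-mk(c,o.x); a[ed>0]=(0,0,255)
    out.append(np.vstack([cv2.resize(k[q[1]-45:q[1]+45,q[0]-45:q[0]+45],(260,260)) for k in(ims[c],a)]))
cv2.imwrite("pics/j.png",np.hstack(out))
E
python3 j.py
```

```text
wrist [(0.95, [147.0, 0.0, 238.0, 47.0], np.float64(0.0)), (0.76, [246.0, 125.0, 257.0, 218.0], np.float64(0.85)), (0.75, [256.0, 1.0, 351.0, 80.0], np.float64(0.0)), (0.62, [383.0, 2.0, 469.0, 73.0], np.float64(0.0))]
side [(0.78, [319.0, 261.0, 355.0, 296.0], np.float64(0.0)), (0.73, [362.0, 236.0, 397.0, 272.0], np.float64(0.0)), (0.67, [164.0, 142.0, 288.0, 226.0], np.float64(0.0)), (0.66, [298.0, 202.0, 331.0, 238.0], np.float64(0.67)), (0.6, [295.0, 299.0, 328.0, 336.0], np.float64(0.0)), (0.21, [265.0, 162.0, 272.0, 178.0], np.float64(0.0))]
scene [(0.64, [182.0, 151.0, 208.0, 185.0], np.float64(0.6)), (0.64, [119.0, 147.0, 154.0, 179.0], np.float64(0.0)), (0.52, [169.0, 133.0, 208.0, 156.0], np.float64(0.0)), (0.52, [210.0, 111.0, 240.0, 139.0], np.float64(0.0)), (0.31, [207.0, 147.0, 221.0, 173.0], np.float64(0.0))]
['wrist'] [ 0.6369 -0.1769  0.0672  0.0591] -0.903
['side'] [ 0.6341 -0.1841  0.0749  0.0748] -0.685
['wrist', 'side'] [ 0.6367 -0.1802  0.0699  0.07  ] -1.545
['wrist', 'side', 'scene'] [ 0.6362 -0.1807  0.0445  0.0713] -2.151
```

View pics/j.png

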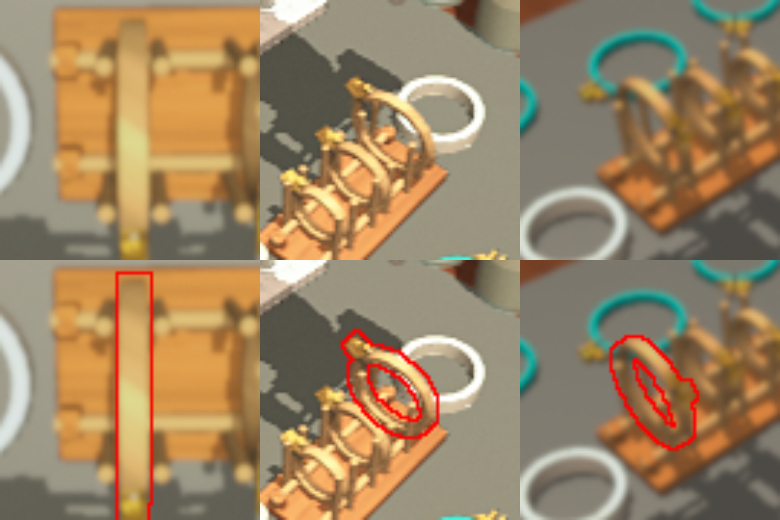

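The overlay shows the hoop pose is right: (0.636,-0.181,0.072). I'll go down a bit deeper, close, and look closely before lifting.

>>> servo_tool(
  targets=[
    {"dx": 0,"dy": 0,"dz": -4,"spin": 0,"grip": 40},
    {"dx": 0,"dy": 0,"dz": -8,"spin": 0,"grip": 40},
    {"dx": 0,"dy": 0,"dz": -12,"spin": 0,"grip": 40},
    {"dx": 0,"dy": 0,"dz": -15,"spin": 0,"grip": 40},
    {"dx": 0,"dy": 0,"dz": -16,"spin": 0,"grip": 40},
    {"dx": 0,"dy": 0,"dz": -16,"spin": 0,"grip": 25},
    {"dx": 0,"dy": 0,"dz": -16,"spin": 0,"grip": 25},
    {"dx": 0,"dy": 0,"dz": -16,"spin": 0,"grip": 25},
    {"dx": 0,"dy": 0,"dz": -16,"spin": 0,"grip": 25},
    {"dx": 0,"dy": 0,"dz": -16,"spin": 0,"grip": 25},
  ],
)

```text
time_s: 8.13
tcp_pos: [0.6372, -0.1811, 0.0976]
eef_rot: [-179.8, -0.0, -87.0]
contact_force: [0.1, -0.1, 0.7]
gripper_width: 0.0222
```

```bash
python3 - <<'E'
from h import *
s=r.get_state();t=np.array(s["tcp_pos"]);print(t,s["gripper_width"],s["contact_force"])
im=r.capture("wrist"); s=r.capture("side")
cv2.imwrite("pics/m3.png",np.hstack([cv2.resize(im[120:270,190:310],(400,500),interpolation=2),cv2.resize(s[180:260,280:344],(400,500),interpolation=2)]))
print(proj("wrist",t),proj("side",t))
E
```

```text
[ 0.63715858 -0.1810945   0.09761485] 0.022236902168896296 [ 0.09476075 -0.10488568  0.67757288]
[[251.21298726 220.98376537]] [[312.44733743 214.42799672]]
```

View pics/m3.png

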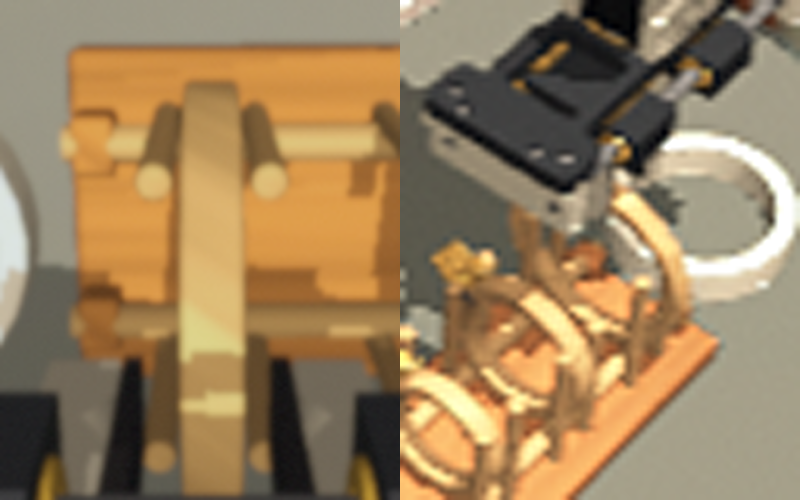

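The ring does pass between the open fingers. I'll close from here and read the width.

>>> servo_tool(
  targets=[
    {"dx": 0,"dy": 0,"dz": 0,"spin": 0,"grip": 12},
    {"dx": 0,"dy": 0,"dz": 0,"spin": 0,"grip": 12},
    {"dx": 0,"dy": 0,"dz": 0,"spin": 0,"grip": 12},
    {"dx": 0,"dy": 0,"dz": 0,"spin": 0,"grip": 12},
    {"dx": 0,"dy": 0,"dz": 0,"spin": 0,"grip": 12},
    {"dx": 0,"dy": 0,"dz": 0,"spin": 0,"grip": 8},
    {"dx": 0,"dy": 0,"dz": 0,"spin": 0,"grip": 8},
    {"dx": 0,"dy": 0,"dz": 0,"spin": 0,"grip": 8},
    {"dx": 0,"dy": 0,"dz": 0,"spin": 0,"grip": 8},
    {"dx": 0,"dy": 0,"dz": 0,"spin": 0,"grip": 8},
  ],
  squeeze=30,
)

```text
time_s: 9.07
tcp_pos: [0.636, -0.181, 0.0954]
eef_rot: [180.0, 0.0, -87.0]
contact_force: [-0.3, 0.4, -0.4]
gripper_width: 0.0073
```

```bash
python3 - <<'E'
from h import *
s=r.get_state();t=np.array(s["tcp_pos"]);print(t,s["gripper_width"],s["contact_force"],s["moment"])
im=r.capture("wrist"); s=r.capture("side"); cv2.imwrite("pics/w4.png",im); cv2.imwrite("pics/s4.png",s)
D=r.cut_out("hoop","side"); print([(round(d["p"],2),np.round(d["extent"]).tolist()) for d in D])
# measure dark-finger / ring columns across the gap at several rows
g=cv2.cvtColor(im,cv2.COLOR_BGR2HSV)
for v in (225,232,240,248,256): print(v,''.join('B' if p[2]<60 else 'o' if p[1]>90 else '.' for p in g[v,215:290]))
E
```

```text
[ 0.63597466 -0.18104676  0.09543705] 0.0072836766477680495 [-0.31079621  0.4395384  -0.39803062] [-0.03549819  0.02433055  0.0372349 ]
[(0.97, [294.0, 297.0, 328.0, 335.0]), (0.88, [363.0, 239.0, 394.0, 271.0]), (0.69, [318.0, 262.0, 354.0, 296.0]), (0.47, [302.0, 213.0, 328.0, 234.0])]
225 ooooooooooooooooooooooooooooooooooooooooooooooooooooooooooooooooooooooooooo
232 ooo......................BBBBBoooooooooooooooBBBB......................oooo
240 BBBBBBBBBBBBBBB.........BBBBBBooooooooooooooBBBBBB..........BBBBBBBBBBBBBBB
248 BBBBBBBBBBBBBBB........BBBBBBBooooooooooooooBBBBBBB........BBBBBBBBBBBBBBBB
256 BBBBBBBBBBBBBBB........BBBBBBBooooooooooooooBBBBBBBB.......BBBBBBBBBBBBBBBB
```

The gap at the pads shows the ring is beyond them, not between them. So the tips are probably higher than the ring top, relative to what is reported. I'll open, go 2 cm lower and close again.

>>> servo_tool(
  targets=[
    {"dx": 0,"dy": 0,"dz": 0,"spin": 0,"grip": 32},
    {"dx": 0,"dy": 0,"dz": 0,"spin": 0,"grip": 32},
    {"dx": 0,"dy": 0,"dz": 0,"spin": 0,"grip": 32},
    {"dx": 0,"dy": 0,"dz": 0,"spin": 0,"grip": 32},
    {"dx": 0,"dy": 0,"dz": 0,"spin": 0,"grip": 32},
    {"dx": 0,"dy": 0,"dz": -0.5,"spin": 0,"grip": 32},
    {"dx": 0,"dy": 0,"dz": -1,"spin": 0,"grip": 32},
    {"dx": 0,"dy": 0,"dz": -1.5,"spin": 0,"grip": 32},
    {"dx": 0,"dy": 0,"dz": -2,"spin": 0,"grip": 32},
    {"dx": 0,"dy": 0,"dz": -2,"spin": 0,"grip": 32},
  ],
  squeeze=20,
)

```text
time_s: 10.05
tcp_pos: [0.635, -0.1809, 0.0737]
eef_rot: [179.9, 0.0, -87.0]
contact_force: [-0.5, 0.1, -0.4]
gripper_width: 0.0281
```

>>> servo_tool(
  targets=[
    {"dx": 0,"dy": 0,"dz": 0,"spin": 0,"grip": 8},
    {"dx": 0,"dy": 0,"dz": 0,"spin": 0,"grip": 8},
    {"dx": 0,"dy": 0,"dz": 0,"spin": 0,"grip": 8},
    {"dx": 0,"dy": 0,"dz": 0,"spin": 0,"grip": 8},
    {"dx": 0,"dy": 0,"dz": 0,"spin": 0,"grip": 8},
    {"dx": 0,"dy": 0,"dz": 0,"spin": 0,"grip": 8},
    {"dx": 0,"dy": 0,"dz": 0,"spin": 0,"grip": 8},
    {"dx": 0,"dy": 0,"dz": 0,"spin": 0,"grip": 8},
    {"dx": 0,"dy": 0,"dz": 0,"spin": 0,"grip": 8},
    {"dx": 0,"dy": 0,"dz": 0,"spin": 0,"grip": 8},
  ],
)

```text
time_s: 10.88
tcp_pos: [0.6361, -0.181, 0.0757]
eef_rot: [-180.0, -0.0, -87.0]
contact_force: [-0.3, 0.7, 1.6]
gripper_width: 0.0114
```

```bash
python3 - <<'E'
from h import *
s=r.get_state();t=np.array(s["tcp_pos"]);print(t,s["gripper_width"],s["contact_force"],s["moment"])
im=r.capture("wrist"); cv2.imwrite("pics/w5.png",im); S=r.capture("side")
g=cv2.cvtColor(im,cv2.COLOR_BGR2HSV)
for v in (215,225,232,240,248,256): print(v,''.join('B' if p[2]<60 else 'o' if p[1]>90 else '.' for p in g[v,215:290]))
cv2.imwrite("pics/s5.png",cv2.resize(S[185:245,275:355],(800,600),interpolation=2))
E
```

```text
[ 0.63614376 -0.18104252  0.07567725] 0.011363985898543639 [-0.34420834  0.74691358  1.55024968] [ 0.0454057  -0.01731455 -0.02310331]
215 ooooooooooooooooooooooooooooooooooooooooooooooooooooooooooooooooooooooooooo
225 ooooooooooooooooooooooooooooooooooooooooooooooooooooooooooooooooooooooooooo
232 .....................BBBBooooooooooooooooooooooooBBBB......................
240 BBBBBBBB............BBBBBooooooooooooooooooooooooBBBBB.............BBBBBBBB
248 BBBBBBBB...........BBBBBBooooooooooooooooooooooooBBBBBB...........BBBBBBBBB
256 BBBBBBBB..........BBBBBBBooooooooooooooooooooooooBBBBBBB..........oBBBBBBBB
```

The width is now 11.4 mm, so the ring is held. The real tips sit about 3–4 cm above the reported TCP. I'll lift gently.

>>> servo_tool(
  targets=[
    {"dx": 0,"dy": 0,"dz": 0.5,"spin": 0,"grip": 3},
    {"dx": 0,"dy": 0,"dz": 1.2,"spin": 0,"grip": 3},
    {"dx": 0,"dy": 0,"dz": 2.2,"spin": 0,"grip": 3},
    {"dx": 0,"dy": 0,"dz": 3.5,"spin": 0,"grip": 3},
    {"dx": 0,"dy": 0,"dz": 5,"spin": 0,"grip": 3},
    {"dx": 0,"dy": 0,"dz": 7,"spin": 0,"grip": 3},
    {"dx": 0,"dy": 0,"dz": 9,"spin": 0,"grip": 3},
    {"dx": 0,"dy": 0,"dz": 11,"spin": 0,"grip": 3},
    {"dx": 0,"dy": 0,"dz": 13,"spin": 0,"grip": 3},
    {"dx": 0,"dy": 0,"dz": 14,"spin": 0,"grip": 3},
  ],
  squeeze=20,
)

```text
time_s: 11.82
tcp_pos: [0.637, -0.1813, 0.2195]
eef_rot: [-179.8, -0.1, -86.9]
contact_force: [-0.4, -0.5, 0.9]
gripper_width: 0.012
```

```bash
cat > fit.py <<'E'
from h import *
s=r.get_state();t=np.array(s["tcp_pos"]);print(t,s["gripper_width"],s["contact_force"])
cals={c:r.get_calibration(c) for c in("side","scene","wrist")}
ims={c:r.capture(c) for c in cals}; a=np.radians(55)
def mk(c,p):
    ax=np.array([np.cos(p[3]),np.sin(p[3]),0]);lat=np.array([-ax[1],ax[0],0])
    return hoop_mask(c,p[:3],ax,np.cos(a)*np.array([0,0,1])+np.sin(a)*lat,cals[c])
p0=np.array([t[0],t[1],t[2]-.01,.05]); M={}
for c in cals:
    D=r.cut_out("hoop",c); 
    if not D: continue
    d=max(D,key=lambda d:iou(d["mask"],mk(c,p0))); k=iou(d["mask"],mk(c,p0)); print(c,np.round(d["extent"]).tolist(),round(k,2))
    if k>.15: M[c]=d["mask"]
for use in [[c] for c in M]+[list(M)]:
    f=lambda p:-sum(iou(M[c],mk(c,p)) for c in use)
    o=minimize(f,p0,method="Nelder-Mead",options=dict(initial_simplex=[p0]+[p0+np.eye(4)[i]*[.015,.015,.02,.05][i] for i in range(4)]))
    print(use,np.round(o.x,4),round(o.fun,3),"centre-tcp",np.round(o.x[:3]-t,4))
cv2.imwrite("pics/fit.png",np.hstack([cv2.resize(ims["side"],(400,300)),cv2.resize(ims["wrist"],(400,300))]))
E
python3 fit.py
```

```text
[ 0.63700914 -0.18134091  0.21951886] 0.011950876419843747 [-0.41846626 -0.46570836  0.90687377]
side [302.0, 175.0, 334.0, 205.0] 0.38
scene [172.0, 105.0, 199.0, 144.0] 0.54
wrist [242.0, 149.0, 265.0, 319.0] 0.8
['side'] [ 0.6391 -0.179   0.2128  0.0671] -0.451 centre-tcp [ 0.0021  0.0023 -0.0067]
['scene'] [ 0.636  -0.1833  0.2157  0.0604] -0.64 centre-tcp [-0.001  -0.0019 -0.0038]
['wrist'] [ 0.637  -0.1779  0.2059  0.055 ] -0.835 centre-tcp [ 0.      0.0034 -0.0136]
['side', 'scene', 'wrist'] [ 0.637  -0.182   0.2163  0.0548] -1.847 centre-tcp [-0.     -0.0007 -0.0032]
```

Held, with the ring's centre 3–4 mm below the reported TCP. I'll carry it over the board's centre.

>>> servo_tool(
  targets=[
    {"dx": 0,"dy": 2,"dz": 0,"spin": 0,"grip": 3},
    {"dx": -0.1,"dy": 6,"dz": 0,"spin": -0.03,"grip": 3},
    {"dx": -0.3,"dy": 10,"dz": 0,"spin": -0.05,"grip": 3},
    {"dx": -0.4,"dy": 14,"dz": 0,"spin": -0.08,"grip": 3},
    {"dx": -0.5,"dy": 18,"dz": 0,"spin": -0.1,"grip": 3},
    {"dx": -0.6,"dy": 22,"dz": 0,"spin": -0.12,"grip": 3},
    {"dx": -0.7,"dy": 26,"dz": 0,"spin": -0.14,"grip": 3},
    {"dx": -0.8,"dy": 30,"dz": 0,"spin": -0.15,"grip": 3},
    {"dx": -0.9,"dy": 34,"dz": 0,"spin": -0.15,"grip": 3},
    {"dx": -0.9,"dy": 37.6,"dz": 0,"spin": -0.15,"grip": 3},
  ],
)

```text
time_s: 12.95
tcp_pos: [0.6259, 0.1971, 0.2141]
eef_rot: [179.9, -0.1, -95.5]
contact_force: [1.7, -0.6, -0.3]
gripper_width: 0.0118
```

>>> servo_tool(
  targets=[
    {"dx": 0,"dy": 0,"dz": -2,"spin": 0,"grip": 3},
    {"dx": 0,"dy": 0,"dz": -5,"spin": 0,"grip": 3},
    {"dx": 0,"dy": 0,"dz": -8,"spin": 0,"grip": 3},
    {"dx": 0,"dy": 0,"dz": -11,"spin": 0,"grip": 3},
    {"dx": 0,"dy": 0,"dz": -12.5,"spin": 0,"grip": 3},
    {"dx": 0,"dy": 0,"dz": -13,"spin": 0,"grip": 3},
    {"dx": 0,"dy": 0,"dz": -13.4,"spin": 0,"grip": 3},
    {"dx": 0,"dy": 0,"dz": -13.4,"spin": 0,"grip": 3},
    {"dx": 0,"dy": 0,"dz": -13.4,"spin": 0,"grip": 3},
    {"dx": 0,"dy": 0,"dz": -13.4,"spin": 0,"grip": 3},
  ],
)

```text
time_s: 13.78
tcp_pos: [0.6278, 0.1953, 0.0829]
eef_rot: [-179.9, 0.1, -95.6]
contact_force: [-0.3, 0.1, -0.8]
gripper_width: 0.0116
```

>>> servo_tool(
  targets=[
    {"dx": 0,"dy": 0,"dz": -0.2,"spin": 0,"grip": 3},
    {"dx": 0,"dy": 0,"dz": -0.4,"spin": 0,"grip": 3},
    {"dx": 0,"dy": 0,"dz": -0.6,"spin": 0,"grip": 3},
    {"dx": 0,"dy": 0,"dz": -0.8,"spin": 0,"grip": 3},
    {"dx": 0,"dy": 0,"dz": -0.8,"spin": 0,"grip": 3},
    {"dx": 0,"dy": 0,"dz": -0.8,"spin": 0,"grip": 3},
    {"dx": 0,"dy": 0,"dz": -0.8,"spin": 0,"grip": 3},
    {"dx": 0,"dy": 0,"dz": -0.8,"spin": 0,"grip": 3},
    {"dx": 0,"dy": 0,"dz": -0.8,"spin": 0,"grip": 3},
    {"dx": 0,"dy": 0,"dz": -0.8,"spin": 0,"grip": 3},
  ],
)

```text
time_s: 14.62
tcp_pos: [0.627, 0.195, 0.0736]
eef_rot: [-180.0, 0.0, -95.6]
contact_force: [-0.3, 0.2, -0.4]
gripper_width: 0.0116
```

```bash
sed -i 's/t\[2\]-.01,.05\]/t[2]-.0035,-.1]/' fit.py; python3 fit.py
```

```text
[0.62704007 0.1950266  0.07355091] 0.011646938087197918 [-0.26438444  0.24917223 -0.4113966 ]
side [214.0, 155.0, 235.0, 178.0] 0.64
scene [283.0, 255.0, 320.0, 289.0] 0.51
wrist [243.0, 147.0, 263.0, 323.0] 0.76
['side'] [ 0.6291  0.1971  0.0689 -0.1172] -0.677 centre-tcp [ 0.0021  0.0021 -0.0046]
['scene'] [ 0.6263  0.1926  0.0732 -0.0897] -0.52 centre-tcp [-0.0007 -0.0025 -0.0003]
['wrist'] [ 0.6274  0.1983  0.0602 -0.0961] -0.835 centre-tcp [ 0.0004  0.0033 -0.0133]
['side', 'scene', 'wrist'] [ 0.6268  0.194   0.0694 -0.1035] -1.937 centre-tcp [-0.0002 -0.001  -0.0042]
```

>>> servo_tool(
  targets=[
    {"dx": 0,"dy": 0,"dz": -0.15,"spin": 0,"grip": 3},
    {"dx": 0,"dy": 0,"dz": -0.2,"spin": 0,"grip": 3},
    {"dx": -0.3,"dy": 0,"dz": -0.2,"spin": 0,"grip": 100},
    {"dx": -1.5,"dy": 0.1,"dz": -0.2,"spin": 0,"grip": 100},
    {"dx": -3,"dy": 0.3,"dz": -0.2,"spin": 0,"grip": 100},
    {"dx": -4.5,"dy": 0.4,"dz": -0.2,"spin": 0,"grip": 100},
    {"dx": -6,"dy": 0.6,"dz": 0,"spin": 0,"grip": 100},
    {"dx": -7.5,"dy": 0.7,"dz": 0,"spin": 0,"grip": 100},
    {"dx": -9,"dy": 0.8,"dz": 0,"spin": 0,"grip": 100},
    {"dx": -9,"dy": 0.8,"dz": 3,"spin": 0,"grip": 100},
  ],
)

```text
time_s: 15.75
tcp_pos: [0.531, 0.2008, 0.0986]
eef_rot: [179.5, -0.3, -95.6]
contact_force: [-0.3, -0.3, -0.2]
gripper_width: 0.0591
```

>>> servo_tool(
  targets=[
    {"dx": 0,"dy": 0,"dz": 4,"spin": 0,"grip": 100},
    {"dx": 0,"dy": 0,"dz": 8,"spin": 0,"grip": 100},
    {"dx": 0,"dy": 0,"dz": 12,"spin": 0,"grip": 100},
    {"dx": 2,"dy": 0,"dz": 14,"spin": 0,"grip": 100},
    {"dx": 4,"dy": 0,"dz": 14,"spin": 0,"grip": 100},
    {"dx": 4,"dy": 0,"dz": 14,"spin": 0,"grip": 100},
    {"dx": 4,"dy": 0,"dz": 14,"spin": 0,"grip": 100},
    {"dx": 4,"dy": 0,"dz": 14,"spin": 0,"grip": 100},
    {"dx": 4,"dy": 0,"dz": 14,"spin": 0,"grip": 100},
    {"dx": 4,"dy": 0,"dz": 14,"spin": 0,"grip": 100},
  ],
)

```text
time_s: 16.58
tcp_pos: [0.5763, 0.2029, 0.2431]
eef_rot: [180.0, -0.0, -95.5]
contact_force: [-0.5, 0.7, 0.2]
gripper_width: 0.0872
```

```bash
python3 - <<'E'
from h import *
s=r.get_state();print(s["time_s"],s["tcp_pos"],s["eef_rot"])
for c in("wrist","scene","side"):
    im=r.capture(c); cv2.imwrite(f"pics/flat_{c}.png",im)
    print(c,[(round(d["p"],2),np.round(d["extent"]).tolist()) for d in r.cut_out("hoop",c)])
w=cv2.imread("pics/flat_wrist.png");S=cv2.imread("pics/flat_scene.png")
cv2.imwrite("pics/flat.png",np.hstack([cv2.resize(w,(480,360)),cv2.resize(S[180:384,190:410],(320,360))]))
E
```

```text
16.5833 [0.57631935 0.20287131 0.24312142] [ 1.79966598e+02 -2.85957183e-02 -9.55385988e+01]
wrist [(0.85, [222.0, 120.0, 295.0, 192.0])]
scene [(0.93, [123.0, 149.0, 155.0, 180.0]), (0.84, [208.0, 112.0, 239.0, 136.0]), (0.79, [294.0, 242.0, 350.0, 287.0]), (0.65, [170.0, 135.0, 206.0, 159.0])]
side [(0.7, [293.0, 297.0, 326.0, 331.0]), (0.61, [360.0, 239.0, 395.0, 273.0]), (0.58, [192.0, 170.0, 226.0, 193.0]), (0.56, [317.0, 262.0, 356.0, 294.0])]
```

View pics/flat.png

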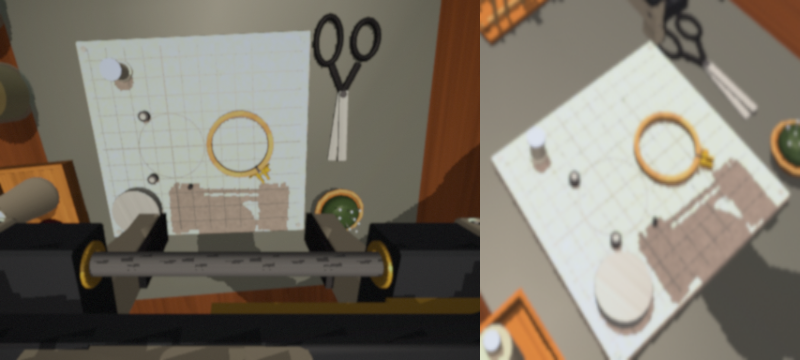

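It lies flat with the bracket front-left, near the wanted angle. Wrist view (left half): hoop at (240,143), bracket (264,172), posts (145,116) and (153,179), pin (191,186). Next I'll measure the hoop against the nest.

```bash
cat > flat.py <<'E'
from h import *
def post_px(im,guess,w=9):
    u,v=np.round(guess).astype(int); g=cv2.cvtColor(im,cv2.COLOR_BGR2GRAY)[v-w:v+w+1,u-w:u+w+1]
    m=(g<90).astype(np.uint8); n,l,st,ce=cv2.connectedComponentsWithStats(m)
    if n<2: return None
    k=min(range(1,n),key=lambda i:np.hypot(*(ce[i]-w))-.05*st[i,4]); return ce[k]+[u-w,v-w],st[k].tolist()
def hoopfit(c,masks,cal,p0):
    mk=lambda p:hoop_mask(c,[p[0],p[1],.024],[0,0,1],[np.cos(p[2]),np.sin(p[2]),0],cal)
    m=max(masks,key=lambda m:iou(m,mk(p0)))
    p0=np.array(p0); best=None
    for k in range(2):
        o=minimize(lambda p:-iou(m,mk(p)),p0,method="Nelder-Mead",options=dict(initial_simplex=[p0,p0+[.01,0,0],p0+[0,.01,0],p0+[0,0,.2]],xatol=1e-5)); p0=o.x
    return o.x,o.fun
E
python3 - <<'E'
from flat import *
N=np.array([.672,.1925]);yaw=-.0594
for c in("wrist","scene"):
    cal=r.get_calibration(c); im=r.capture(c); D=r.cut_out("hoop",c)
    x,f=hoopfit(c,[d["mask"] for d in D],cal,[.57,.2,2.1]); print(c,"hoop",np.round(x,4),round(f,3))
    b=lambda rr,a:[*(N+rr*np.array([np.cos(np.radians(a)+yaw),np.sin(np.radians(a)+yaw)])),.028]
    for n,rr,a in(("pl",.058,55),("pr",.058,-55),("pin",.0662,109.5)):
        q=proj(c,b(rr,a),cal)[0]; res=post_px(im,q)
        print(n,"pred",q.round(1),"obs",res and np.round(res[0],1),res and res[1], res and onz(c,res[0],.026,cal).round(4))
    if c=="wrist":
        s=512/480; x,res=board_fit(c,dict(fr=(310*s,31*s),br=(78*s,42*s),fl=(302*s,232*s)),cal); print("board by corners",x.round(4),res.round(1).tolist())
print(r.get_state()["tcp_pos"],r.get_state()["time_s"])
E
```

```text
wrist hoop [0.5702 0.1985 2.0976] -0.869
pl pred [163.6 190.4] obs [165.6 187.9] [6, 4, 8, 8, 28] [0.7051 0.2351 0.026 ]
pr pred [154.4 123.1] obs [157.4 123.1] [9, 5, 6, 10, 31] [0.6989 0.1436 0.026 ]
pin pred [202.8 198.7] obs [203.1 198.6] [7, 6, 5, 6, 23] [0.6536 0.2566 0.026 ]
board by corners [ 0.6742  0.1947 -0.0623] [[1.7, 1.4], [-2.5, -0.2], [1.0, -1.0]]
scene hoop [0.569  0.1961 2.1474] -0.815
pl pred [283.3 314.9] obs [283.  318.4] [7, 12, 5, 2, 8] [0.7126 0.2421 0.026 ]
pr pred [255. 280.] obs [254.7 283.4] [7, 12, 4, 2, 7] [0.7071 0.148  0.026 ]
pin pred [309.7 305. ] obs [310.2 306. ] [9, 9, 2, 3, 4] [0.6534 0.2578 0.026 ]
[0.57696115 0.20298107 0.24345991] 17.0833
```

The regrasp point is the rim's front at about (0.524, 0.202), and the jaw line is already radial there. I'll open to 45 % and stop above the ring.

>>> servo_tool(
  targets=[
    {"dx": -2.7,"dy": 0,"dz": -2,"spin": 0,"grip": 45},
    {"dx": -5.3,"dy": -0.1,"dz": -4,"spin": 0,"grip": 45},
    {"dx": -5.3,"dy": -0.1,"dz": -7,"spin": 0,"grip": 45},
    {"dx": -5.3,"dy": -0.1,"dz": -10,"spin": 0,"grip": 45},
    {"dx": -5.3,"dy": -0.1,"dz": -13,"spin": 0,"grip": 45},
    {"dx": -5.3,"dy": -0.1,"dz": -16,"spin": 0,"grip": 45},
    {"dx": -5.3,"dy": -0.1,"dz": -19,"spin": 0,"grip": 45},
    {"dx": -5.3,"dy": -0.1,"dz": -21.5,"spin": 0,"grip": 45},
    {"dx": -5.3,"dy": -0.1,"dz": -22.8,"spin": 0,"grip": 45},
    {"dx": -5.3,"dy": -0.1,"dz": -23.3,"spin": 0,"grip": 45},
  ],
)

```text
time_s: 17.92
tcp_pos: [0.5227, 0.2009, 0.0079]
eef_rot: [179.8, -0.2, -95.6]
contact_force: [-0.4, -0.8, 0.3]
gripper_width: 0.0398
```

>>> servo_tool(
  targets=[
    {"dx": 0,"dy": 0,"dz": -0.2,"spin": 0,"grip": 45},
    {"dx": 0,"dy": 0,"dz": -0.4,"spin": 0,"grip": 45},
    {"dx": 0,"dy": 0,"dz": -0.6,"spin": 0,"grip": 45},
    {"dx": 0,"dy": 0,"dz": -0.8,"spin": 0,"grip": 45},
    {"dx": 0,"dy": 0,"dz": -1,"spin": 0,"grip": 45},
    {"dx": 0,"dy": 0,"dz": -1,"spin": 0,"grip": 45},
    {"dx": 0,"dy": 0,"dz": -1,"spin": 0,"grip": 45},
    {"dx": 0,"dy": 0,"dz": -1,"spin": 0,"grip": 45},
    {"dx": 0,"dy": 0,"dz": -1,"spin": 0,"grip": 45},
    {"dx": 0,"dy": 0,"dz": -1,"spin": 0,"grip": 45},
  ],
)

```text
time_s: 18.75
tcp_pos: [0.524, 0.202, 0.0006]
eef_rot: [-180.0, 0.0, -95.6]
contact_force: [0.7, 0.6, -0.2]
gripper_width: 0.0393
```

```bash
python3 - <<'E'
from flat import *
s=r.get_state();print(s["tcp_pos"],s["gripper_width"],s["contact_force"])
im=r.capture("wrist"); cv2.imwrite("pics/rg_w.png",im); S=r.capture("side"); Q=r.capture("scene")
u=proj("side",s["tcp_pos"])[0].astype(int);q=proj("scene",s["tcp_pos"])[0].astype(int); print(u,q)
cv2.imwrite("pics/rg.png",np.hstack([cv2.resize(im[110:310,120:390],(400,400)),cv2.resize(Q[q[1]-45:q[1]+35,q[0]-40:q[0]+40],(400,400),interpolation=2)]))
E
```

```text
[0.52402495 0.20203132 0.00059236] 0.039336178311563 [ 0.70699688  0.61491723 -0.1507787 ]
[200 192] [332 259]
```

View pics/rg.png

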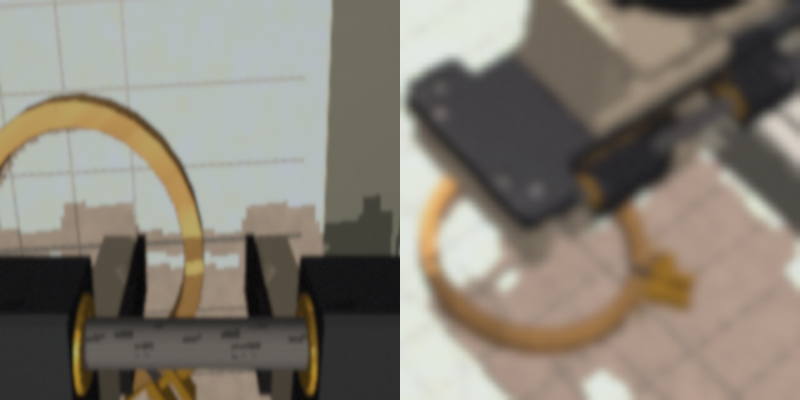

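The rim is between the open fingers: wrist crop, ring at (195,260), jaws at (140,260) and (250,260). The reported TCP is 17 mm below the board's top with no contact, which confirms the tip offset. I'll go down in small steps while watching force.

>>> servo_tool(
  targets=[
    {"dx": 0,"dy": 0,"dz": -0.2,"spin": 0,"grip": 45},
    {"dx": 0,"dy": 0,"dz": -0.4,"spin": 0,"grip": 45},
    {"dx": 0,"dy": 0,"dz": -0.6,"spin": 0,"grip": 45},
    {"dx": 0,"dy": 0,"dz": -0.8,"spin": 0,"grip": 45},
    {"dx": 0,"dy": 0,"dz": -0.9,"spin": 0,"grip": 45},
    {"dx": 0,"dy": 0,"dz": -1.0,"spin": 0,"grip": 45},
    {"dx": 0,"dy": 0,"dz": -1.0,"spin": 0,"grip": 45},
    {"dx": 0,"dy": 0,"dz": -1.0,"spin": 0,"grip": 45},
    {"dx": 0,"dy": 0,"dz": -1.0,"spin": 0,"grip": 45},
    {"dx": 0,"dy": 0,"dz": -1.0,"spin": 0,"grip": 45},
  ],
)

```text
time_s: 19.73
tcp_pos: [0.524, 0.202, -0.0095]
eef_rot: [-180.0, 0.0, -95.6]
contact_force: [0.2, -0.2, -0.7]
gripper_width: 0.0394
```

>>> servo_tool(
  targets=[
    {"dx": 0,"dy": 0,"dz": -0.1,"spin": 0,"grip": 45},
    {"dx": 0,"dy": 0,"dz": -0.2,"spin": 0,"grip": 45},
    {"dx": 0,"dy": 0,"dz": -0.3,"spin": 0,"grip": 45},
    {"dx": 0,"dy": 0,"dz": -0.3,"spin": 0,"grip": 45},
    {"dx": 0,"dy": 0,"dz": -0.3,"spin": 0,"grip": 45},
    {"dx": 0,"dy": 0,"dz": -0.3,"spin": 0,"grip": 45},
    {"dx": 0,"dy": 0,"dz": -0.3,"spin": 0,"grip": 45},
    {"dx": 0,"dy": 0,"dz": -0.3,"spin": 0,"grip": 45},
    {"dx": 0,"dy": 0,"dz": -0.3,"spin": 0,"grip": 45},
    {"dx": 0,"dy": 0,"dz": -0.3,"spin": 0,"grip": 45},
  ],
)

```text
time_s: 20.57
tcp_pos: [0.5242, 0.2021, -0.0099]
eef_rot: [-179.9, 0.0, -95.5]
contact_force: [-10.9, -1.5, 26.9]
gripper_width: 0.0393
```

Contact with the board comes at TCP z≈-0.0097, so the tips are 28 mm above the reported TCP. I'll back off about 2 mm and close on the rim.

>>> servo_tool(
  targets=[
    {"dx": 0,"dy": 0,"dz": 0.45,"spin": 0,"grip": 45},
    {"dx": 0,"dy": 0,"dz": 0.45,"spin": 0,"grip": 4},
    {"dx": 0,"dy": 0,"dz": 0.45,"spin": 0,"grip": 4},
    {"dx": 0,"dy": 0,"dz": 0.45,"spin": 0,"grip": 4},
    {"dx": 0,"dy": 0,"dz": 0.45,"spin": 0,"grip": 4},
    {"dx": 0,"dy": 0,"dz": 0.45,"spin": 0,"grip": 4},
    {"dx": 0,"dy": 0,"dz": 0.45,"spin": 0,"grip": 4},
    {"dx": 0,"dy": 0,"dz": 0.45,"spin": 0,"grip": 4},
    {"dx": 0,"dy": 0,"dz": 0.45,"spin": 0,"grip": 4},
    {"dx": 0,"dy": 0,"dz": 0.45,"spin": 0,"grip": 4},
  ],
  squeeze=15,
)

```text
time_s: 21.4
tcp_pos: [0.5239, 0.2019, -0.0082]
eef_rot: [180.0, -0.0, -95.6]
contact_force: [-0.2, 0.0, -0.0]
gripper_width: 0.0083
```

>>> servo_tool(
  targets=[
    {"dx": 0,"dy": 0,"dz": 0,"spin": 0,"grip": 4},
    {"dx": 0,"dy": 0,"dz": 0,"spin": 0,"grip": 4},
    {"dx": 0,"dy": 0,"dz": 0,"spin": 0,"grip": 4},
    {"dx": 0,"dy": 0,"dz": 0,"spin": 0,"grip": 4},
    {"dx": 0,"dy": 0,"dz": 0,"spin": 0,"grip": 4},
    {"dx": 0,"dy": 0,"dz": 0,"spin": 0,"grip": 4},
    {"dx": 0,"dy": 0,"dz": 0,"spin": 0,"grip": 4},
    {"dx": 0,"dy": 0,"dz": 0,"spin": 0,"grip": 4},
    {"dx": 0,"dy": 0,"dz": 0,"spin": 0,"grip": 4},
    {"dx": 0,"dy": 0,"dz": 0,"spin": 0,"grip": 4},
  ],
)

```text
time_s: 22.23
tcp_pos: [0.524, 0.202, -0.008]
eef_rot: [-180.0, 0.0, -95.6]
contact_force: [0.0, 0.6, -0.3]
gripper_width: 0.0085
```

```bash
cat > meas.py <<'E'
from flat import *
N=np.array([.672,.1925]);yaw=-.0594
s=r.get_state();print(s["time_s"],np.round(s["tcp_pos"],4),s["gripper_width"])
import sys
for c in("wrist","scene","side"):
    cal=r.get_calibration(c); im=r.capture(c); D=r.cut_out("hoop",c)
    if D:
        x,f=hoopfit(c,[d["mask"] for d in D],cal,eval(sys.argv[1])); br=x[:2]+.066*np.array([np.cos(x[2]),np.sin(x[2])])
        nb=N+.066*np.array([np.cos(yaw+2.0944),np.sin(yaw+2.0944)])
        print(c,"hoop",np.round(x,4),round(f,3),"nest-hoop",np.round(N-x[:2],4),"br err",np.round(nb-br,4))
E
python3 meas.py "[.57,.198,2.1]"
```

```text
22.2333 [ 0.524  0.202 -0.008] 0.008473695269270953
wrist hoop [0.5695 0.1987 2.2077] -0.508 nest-hoop [ 0.1025 -0.0062] br err [ 0.1122 -0.0003]
scene hoop [0.5674 0.1954 2.0856] -0.553 nest-hoop [ 0.1046 -0.0029] br err [ 0.1075 -0.0013]
side hoop [0.5687 0.1956 2.2864] -0.346 nest-hoop [ 0.1033 -0.0031] br err [0.1171 0.0061]
```

Held at 8.4 mm. I'll slide it to about 5 mm short of home.

>>> servo_tool(
  targets=[
    {"dx": 0.5,"dy": 0,"dz": 0,"spin": 0,"grip": 4},
    {"dx": 1.5,"dy": 0,"dz": 0,"spin": 0,"grip": 4},
    {"dx": 3,"dy": 0,"dz": 0,"spin": -0.01,"grip": 4},
    {"dx": 4.5,"dy": -0.1,"dz": 0,"spin": -0.02,"grip": 4},
    {"dx": 6,"dy": -0.1,"dz": 0,"spin": -0.03,"grip": 4},
    {"dx": 7.5,"dy": -0.2,"dz": 0,"spin": -0.04,"grip": 4},
    {"dx": 8.7,"dy": -0.2,"dz": 0,"spin": -0.05,"grip": 4},
    {"dx": 9.4,"dy": -0.2,"dz": 0,"spin": -0.05,"grip": 4},
    {"dx": 9.7,"dy": -0.2,"dz": 0,"spin": -0.05,"grip": 4},
    {"dx": 9.7,"dy": -0.2,"dz": 0,"spin": -0.05,"grip": 4},
  ],
)

```text
time_s: 23.37
tcp_pos: [0.6216, 0.1997, -0.0084]
eef_rot: [180.0, -0.0, -98.4]
contact_force: [-0.1, 0.6, 0.1]
gripper_width: 0.0083
```

```bash
python3 - <<'E'
from h import *
print(r.get_state()["contact_force"])
E
python3 meas.py "[.667,.193,2.06]"
```

```text
[-0.09028389  0.56239952  0.05424058]
23.3667 [ 0.6216  0.1997 -0.0084] 0.008281155032276699
wrist hoop [0.6669 0.1941 2.1572] -0.539 nest-hoop [ 0.0051 -0.0016] br err [0.0121 0.0025]
scene hoop [0.6655 0.1922 2.1017] -0.533 nest-hoop [0.0065 0.0003] br err [0.0103 0.0024]
side hoop [0.6659 0.1924 2.031 ] -0.376 nest-hoop [0.0061 0.0001] br err [ 0.0059 -0.    ]
```

>>> servo_tool(
  targets=[
    {"dx": 0.1,"dy": 0,"dz": 0,"spin": 0,"grip": 4},
    {"dx": 0.2,"dy": 0,"dz": 0,"spin": 0,"grip": 4},
    {"dx": 0.3,"dy": 0,"dz": 0,"spin": 0,"grip": 4},
    {"dx": 0.4,"dy": 0,"dz": 0,"spin": 0,"grip": 4},
    {"dx": 0.45,"dy": 0,"dz": 0,"spin": 0,"grip": 4},
    {"dx": 0.5,"dy": 0,"dz": 0,"spin": 0,"grip": 4},
    {"dx": 0.5,"dy": 0,"dz": 0,"spin": 0,"grip": 4},
    {"dx": 0.5,"dy": 0,"dz": 0,"spin": 0,"grip": 4},
    {"dx": 0.5,"dy": 0,"dz": 0,"spin": 0,"grip": 4},
    {"dx": 0.5,"dy": 0,"dz": 0,"spin": 0,"grip": 4},
  ],
)

```text
time_s: 24.5
tcp_pos: [0.6259, 0.2, -0.0081]
eef_rot: [180.0, -0.0, -98.4]
contact_force: [0.6, 0.2, -0.3]
gripper_width: 0.0083
```

>>> servo_tool(
  targets=[
    {"dx": 0.05,"dy": 0,"dz": 0,"spin": 0,"grip": 4},
    {"dx": 0.1,"dy": 0,"dz": 0,"spin": 0,"grip": 4},
    {"dx": 0.15,"dy": 0,"dz": 0,"spin": 0,"grip": 4},
    {"dx": 0.2,"dy": 0,"dz": 0,"spin": 0,"grip": 4},
    {"dx": 0.2,"dy": 0,"dz": 0,"spin": 0,"grip": 4},
    {"dx": 0.2,"dy": 0,"dz": 0,"spin": 0,"grip": 4},
    {"dx": 0.2,"dy": 0,"dz": 0,"spin": 0,"grip": 4},
    {"dx": 0.2,"dy": 0,"dz": 0,"spin": 0,"grip": 4},
    {"dx": 0.2,"dy": 0,"dz": 0,"spin": 0,"grip": 4},
    {"dx": 0.2,"dy": 0,"dz": 0,"spin": 0,"grip": 4},
  ],
)

```text
time_s: 25.33
tcp_pos: [0.6272, 0.1995, -0.0084]
eef_rot: [179.9, -0.1, -98.4]
contact_force: [-5.0, -1.3, -1.0]
gripper_width: 0.0087
```

Contact at about 5 N. Now I'll turn the bracket towards the pin about the hoop's centre.

>>> servo_tool(
  targets=[
    {"dx": 0,"dy": 0.05,"dz": 0,"spin": -0.01,"grip": 4},
    {"dx": 0,"dy": 0.09,"dz": 0,"spin": -0.02,"grip": 4},
    {"dx": 0,"dy": 0.14,"dz": 0,"spin": -0.03,"grip": 4},
    {"dx": 0,"dy": 0.18,"dz": 0,"spin": -0.04,"grip": 4},
    {"dx": 0,"dy": 0.23,"dz": 0,"spin": -0.05,"grip": 4},
    {"dx": 0,"dy": 0.23,"dz": 0,"spin": -0.05,"grip": 4},
    {"dx": 0,"dy": 0.23,"dz": 0,"spin": -0.05,"grip": 4},
    {"dx": 0,"dy": 0.23,"dz": 0,"spin": -0.05,"grip": 4},
    {"dx": 0,"dy": 0.23,"dz": 0,"spin": -0.05,"grip": 4},
    {"dx": 0,"dy": 0.23,"dz": 0,"spin": -0.05,"grip": 4},
  ],
)

```text
time_s: 26.17
tcp_pos: [0.6269, 0.2011, -0.0084]
eef_rot: [179.9, -0.1, -101.3]
contact_force: [-4.9, -4.3, -0.0]
gripper_width: 0.0084
```

```bash
python3 - <<'E'
from h import *
s=r.get_state();print(s["contact_force"],s["moment"])
E
python3 meas.py "[.671,.1925,2.04]"
```

```text
[-4.85481914 -4.28747088 -0.0468492 ] [-1.55182373  1.78837895  0.10268483]
26.1667 [ 0.6269  0.2011 -0.0084] 0.008441372238963744
wrist hoop [0.6723 0.194  2.1262] -0.527 nest-hoop [-0.0003 -0.0015] br err [0.005  0.0014]
scene hoop [0.67   0.1915 2.0421] -0.449 nest-hoop [0.002 0.001] br err [0.0025 0.0012]
side hoop [0.671  0.1932 2.0343] -0.345 nest-hoop [ 0.001  -0.0007] br err [ 0.0009 -0.0007]
```

>>> servo_tool(
  targets=[
    {"dx": 0,"dy": 0,"dz": 0,"spin": 0,"grip": 40},
    {"dx": 0,"dy": 0,"dz": 0,"spin": 0,"grip": 40},
    {"dx": 0,"dy": 0,"dz": 0,"spin": 0,"grip": 40},
    {"dx": 0,"dy": 0,"dz": 0,"spin": 0,"grip": 40},
    {"dx": 0,"dy": 0,"dz": 0,"spin": 0,"grip": 40},
    {"dx": 0,"dy": 0,"dz": 0,"spin": 0,"grip": 40},
    {"dx": 0,"dy": 0,"dz": 2,"spin": 0,"grip": 40},
    {"dx": 0,"dy": 0,"dz": 5,"spin": 0,"grip": 40},
    {"dx": -1,"dy": 0,"dz": 9,"spin": 0,"grip": 40},
    {"dx": -3,"dy": 0,"dz": 13,"spin": 0,"grip": 40},
  ],
)

```text
time_s: 27.3
tcp_pos: [0.6001, 0.202, 0.12]
eef_rot: [180.0, -0.1, -101.3]
contact_force: [0.6, 1.4, 1.4]
gripper_width: 0.035
```

>>> servo_tool(
  targets=[
    {"dx": -2,"dy": -3,"dz": 4,"spin": 0.1,"grip": 40},
    {"dx": -2,"dy": -4,"dz": 8,"spin": 0.2,"grip": 60},
    {"dx": -2,"dy": -4,"dz": 10,"spin": 0.2,"grip": 80},
    {"dx": -2,"dy": -4,"dz": 10,"spin": 0.2,"grip": 100},
    {"dx": -2,"dy": -4,"dz": 10,"spin": 0.2,"grip": 100},
    {"dx": -2,"dy": -4,"dz": 10,"spin": 0.2,"grip": 100},
    {"dx": -2,"dy": -4,"dz": 10,"spin": 0.2,"grip": 100},
    {"dx": -2,"dy": -4,"dz": 10,"spin": 0.2,"grip": 100},
    {"dx": -2,"dy": -4,"dz": 10,"spin": 0.2,"grip": 100},
    {"dx": -2,"dy": -4,"dz": 10,"spin": 0.2,"grip": 100},
  ],
)

```text
time_s: 28.13
tcp_pos: [0.5791, 0.1623, 0.2182]
eef_rot: [179.9, -0.1, -89.8]
contact_force: [-0.4, -0.5, -0.0]
gripper_width: 0.0858
```

```bash
python3 meas.py "[.671,.1925,2.04]"; python3 - <<'E'
from flat import *
x=board_fit  # draw home model edges on wrist and scene
N=np.array([.672,.1925]);yaw=-.0594;out=[]
for c in("wrist","scene"):
    cal=r.get_calibration(c); im=r.capture(c); a=yaw+2.0944
    m=hoop_mask(c,[*N,.024],[0,0,1],[np.cos(a),np.sin(a),0],cal).astype(np.uint8); q=proj(c,[*N,.024],cal)[0].astype(int); print(c,q)
    w=42; v0=max(q[1]-w,0);u0=max(q[0]-w,0)
    z=8 if c=="x" else 400/(2*w); k=cv2.resize(im[v0:v0+2*w,u0:u0+2*w],(400,400),interpolation=2)
    M=cv2.resize(m[v0:v0+2*w,u0:u0+2*w],(400,400),interpolation=0); cs,_=cv2.findContours(M,cv2.RETR_LIST,cv2.CHAIN_APPROX_NONE)
    o=k.copy(); cv2.drawContours(o,cs,-1,(0,0,255),1); out.append(o)
cv2.imwrite("pics/home.png",np.hstack(out))
E
```

```text
28.1333 [0.5791 0.1623 0.2182] 0.08579348712354838
wrist hoop [0.6723 0.1937 2.0327] -0.857 nest-hoop [-0.0003 -0.0012] br err [-0.0004 -0.0013]
scene hoop [0.6709 0.1916 2.0889] -0.664 nest-hoop [0.0011 0.0009] br err [0.0043 0.0026]
side hoop [0.6713 0.1929 2.0522] -0.692 nest-hoop [ 0.0007 -0.0004] br err [0.0017 0.0001]
wrist [183 182]
scene [281 289]
```

View pics/home.png

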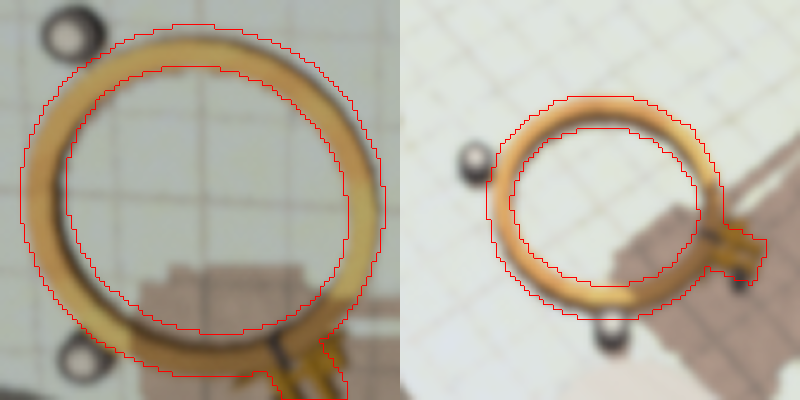

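Views are used up. The hoop touches the left post, but there seems to be 2–3 mm of gap at the right one. I'll seat it as the task suggests: shut fingers, pushing along the board's x, a little left of the middle.

>>> servo_tool(
  targets=[
    {"dx": 0.4,"dy": 3,"dz": -2,"spin": -0.06,"grip": 0},
    {"dx": 0.4,"dy": 5.3,"dz": -4,"spin": -0.06,"grip": 0},
    {"dx": 0.4,"dy": 5.3,"dz": -7,"spin": -0.06,"grip": 0},
    {"dx": 0.4,"dy": 5.3,"dz": -10,"spin": -0.06,"grip": 0},
    {"dx": 0.4,"dy": 5.3,"dz": -13,"spin": -0.06,"grip": 0},
    {"dx": 0.4,"dy": 5.3,"dz": -15,"spin": -0.06,"grip": 0},
    {"dx": 0.4,"dy": 5.3,"dz": -16,"spin": -0.06,"grip": 0},
    {"dx": 0.4,"dy": 5.3,"dz": -16,"spin": -0.06,"grip": 0},
    {"dx": 0.4,"dy": 5.3,"dz": -16,"spin": -0.06,"grip": 0},
    {"dx": 0.4,"dy": 5.3,"dz": -16,"spin": -0.06,"grip": 0},
  ],
  squeeze=10,
)

```text
time_s: 29.37
tcp_pos: [0.5845, 0.2159, 0.0609]
eef_rot: [-179.9, 0.1, -93.2]
contact_force: [-0.4, 0.4, 0.2]
gripper_width: 0.0263
```

>>> servo_tool(
  targets=[
    {"dx": 0,"dy": 0,"dz": 0,"spin": 0,"grip": 0},
    {"dx": 0,"dy": 0,"dz": 0,"spin": 0,"grip": 0},
    {"dx": 0,"dy": 0,"dz": 0,"spin": 0,"grip": 0},
    {"dx": 0,"dy": 0,"dz": 0,"spin": 0,"grip": 0},
    {"dx": 0,"dy": 0,"dz": 0,"spin": 0,"grip": 0},
    {"dx": 0,"dy": 0,"dz": 0,"spin": 0,"grip": 0},
    {"dx": 0,"dy": 0,"dz": 0,"spin": 0,"grip": 0},
    {"dx": 0,"dy": 0,"dz": 0,"spin": 0,"grip": 0},
    {"dx": 0,"dy": 0,"dz": 0,"spin": 0,"grip": 0},
    {"dx": 0,"dy": 0,"dz": 0,"spin": 0,"grip": 0},
  ],
)

```text
time_s: 30.2
tcp_pos: [0.5833, 0.2153, 0.0592]
eef_rot: [180.0, -0.0, -93.3]
contact_force: [-0.1, -0.3, -0.4]
gripper_width: 0.0003
```

>>> servo_tool(
  targets=[
    {"dx": 0,"dy": 0,"dz": -2,"spin": 0,"grip": 0},
    {"dx": 0,"dy": 0,"dz": -4,"spin": 0,"grip": 0},
    {"dx": 0,"dy": 0,"dz": -5.5,"spin": 0,"grip": 0},
    {"dx": 0,"dy": 0,"dz": -6.3,"spin": 0,"grip": 0},
    {"dx": 0,"dy": 0,"dz": -6.55,"spin": 0,"grip": 0},
    {"dx": 0.4,"dy": 0,"dz": -6.55,"spin": 0,"grip": 0},
    {"dx": 0.8,"dy": 0,"dz": -6.55,"spin": 0,"grip": 0},
    {"dx": 1.1,"dy": 0,"dz": -6.55,"spin": 0,"grip": 0},
    {"dx": 1.3,"dy": 0,"dz": -6.55,"spin": 0,"grip": 0},
    {"dx": 1.4,"dy": 0,"dz": -6.55,"spin": 0,"grip": 0},
  ],
)

```text
time_s: 31.03
tcp_pos: [0.5982, 0.2155, -0.0056]
eef_rot: [-179.9, 0.0, -93.3]
contact_force: [0.3, -0.4, -0.3]
gripper_width: 0.0005
```

>>> servo_tool(
  targets=[
    {"dx": 0.1,"dy": 0,"dz": 0,"spin": 0,"grip": 0},
    {"dx": 0.2,"dy": 0,"dz": 0,"spin": 0,"grip": 0},
    {"dx": 0.3,"dy": 0,"dz": 0,"spin": 0,"grip": 0},
    {"dx": 0.4,"dy": 0,"dz": 0,"spin": 0,"grip": 0},
    {"dx": 0.5,"dy": 0,"dz": 0,"spin": 0,"grip": 0},
    {"dx": 0.6,"dy": 0,"dz": 0,"spin": 0,"grip": 0},
    {"dx": 0.6,"dy": 0,"dz": 0,"spin": 0,"grip": 0},
    {"dx": 0.6,"dy": 0,"dz": 0,"spin": 0,"grip": 0},
    {"dx": 0.6,"dy": 0,"dz": 0,"spin": 0,"grip": 0},
    {"dx": 0.6,"dy": 0,"dz": 0,"spin": 0,"grip": 0},
  ],
)

```text
time_s: 31.87
tcp_pos: [0.6033, 0.2152, -0.0063]
eef_rot: [180.0, -0.0, -93.3]
contact_force: [-0.1, 0.6, -0.2]
gripper_width: 0.0003
```

>>> servo_tool(
  targets=[
    {"dx": 0.1,"dy": 0,"dz": 0,"spin": 0,"grip": 0},
    {"dx": 0.2,"dy": 0,"dz": 0,"spin": 0,"grip": 0},
    {"dx": 0.3,"dy": 0,"dz": 0,"spin": 0,"grip": 0},
    {"dx": 0.4,"dy": 0,"dz": 0,"spin": 0,"grip": 0},
    {"dx": 0.4,"dy": 0,"dz": 0,"spin": 0,"grip": 0},
    {"dx": 0.4,"dy": 0,"dz": 0,"spin": 0,"grip": 0},
    {"dx": 0.4,"dy": 0,"dz": 0,"spin": 0,"grip": 0},
    {"dx": 0.4,"dy": 0,"dz": 0,"spin": 0,"grip": 0},
    {"dx": 0.4,"dy": 0,"dz": 0,"spin": 0,"grip": 0},
    {"dx": 0.4,"dy": 0,"dz": 0,"spin": 0,"grip": 0},
  ],
)

```text
time_s: 32.7
tcp_pos: [0.6073, 0.2153, -0.0063]
eef_rot: [180.0, -0.0, -93.3]
contact_force: [0.1, -0.6, -0.2]
gripper_width: 0.0001
```

```bash
python3 meas.py "[.671,.1925,2.04]"
```

```text
32.7 [ 0.6073  0.2153 -0.0063] 9.158660000200029e-05
scene hoop [0.6709 0.1922 2.1255] -0.453 nest-hoop [0.0011 0.0003] br err [0.0063 0.0032]
side hoop [0.6703 0.1926 2.0888] -0.492 nest-hoop [ 0.0017 -0.0001] br err [0.0048 0.0015]
```

>>> servo_tool(
  targets=[
    {"dx": 0.1,"dy": 0,"dz": 0,"spin": 0,"grip": 0},
    {"dx": 0.2,"dy": 0,"dz": 0,"spin": 0,"grip": 0},
    {"dx": 0.3,"dy": 0,"dz": 0,"spin": 0,"grip": 0},
    {"dx": 0.4,"dy": 0,"dz": 0,"spin": 0,"grip": 0},
    {"dx": 0.5,"dy": 0,"dz": 0,"spin": 0,"grip": 0},
    {"dx": 0.5,"dy": 0,"dz": 0,"spin": 0,"grip": 0},
    {"dx": 0.5,"dy": 0,"dz": 0,"spin": 0,"grip": 0},
    {"dx": 0.5,"dy": 0,"dz": 0,"spin": 0,"grip": 0},
    {"dx": 0.5,"dy": 0,"dz": 0,"spin": 0,"grip": 0},
    {"dx": 0.5,"dy": 0,"dz": 0,"spin": 0,"grip": 0},
  ],
)

```text
time_s: 33.83
tcp_pos: [0.6093, 0.2139, -0.0069]
eef_rot: [179.7, -0.2, -93.3]
contact_force: [-10.8, -0.5, 5.6]
gripper_width: 0.0006
```

>>> servo_tool(
  targets=[
    {"dx": 0.05,"dy": 0,"dz": 0,"spin": 0,"grip": 0},
    {"dx": 0.1,"dy": 0,"dz": 0,"spin": 0,"grip": 0},
    {"dx": 0.15,"dy": 0,"dz": 0,"spin": 0,"grip": 0},
    {"dx": 0.2,"dy": 0,"dz": 0,"spin": 0,"grip": 0},
    {"dx": 0.25,"dy": 0,"dz": 0,"spin": 0,"grip": 0},
    {"dx": 0.3,"dy": 0,"dz": 0,"spin": 0,"grip": 0},
    {"dx": 0.3,"dy": 0,"dz": 0,"spin": 0,"grip": 0},
    {"dx": 0.3,"dy": 0,"dz": 0,"spin": 0,"grip": 0},
    {"dx": 0.3,"dy": 0,"dz": 0,"spin": 0,"grip": 0},
    {"dx": 0.3,"dy": 0,"dz": 0,"spin": 0,"grip": 0},
  ],
)

```text
time_s: 34.67
tcp_pos: [0.61, 0.2132, -0.0071]
eef_rot: [179.5, -0.2, -93.3]
contact_force: [-18.0, 0.0, 11.6]
gripper_width: 0.0005
```

Seated with 18 N. I'll back straight off and check.

>>> servo_tool(
  targets=[
    {"dx": -0.3,"dy": 0,"dz": 0,"spin": 0,"grip": 0},
    {"dx": -0.8,"dy": 0,"dz": 0,"spin": 0,"grip": 0},
    {"dx": -1.5,"dy": 0,"dz": 0,"spin": 0,"grip": 0},
    {"dx": -2.5,"dy": 0,"dz": 0.5,"spin": 0,"grip": 0},
    {"dx": -3,"dy": 0,"dz": 3,"spin": 0,"grip": 0},
    {"dx": -3,"dy": -1,"dz": 7,"spin": 0,"grip": 0},
    {"dx": -3,"dy": -3,"dz": 11,"spin": 0,"grip": 0},
    {"dx": -3,"dy": -5,"dz": 15,"spin": 0,"grip": 0},
    {"dx": -3,"dy": -5,"dz": 19,"spin": 0,"grip": 0},
    {"dx": -3,"dy": -5,"dz": 22,"spin": 0,"grip": 0},
  ],
)

```text
time_s: 35.5
tcp_pos: [0.5853, 0.1642, 0.2178]
eef_rot: [-179.8, 0.1, -93.3]
contact_force: [1.4, 1.1, -0.1]
gripper_width: 0.0003
```

```bash
python3 meas.py "[.671,.1925,2.04]"; python3 - <<'E'
from flat import *
c="wrist";cal=r.get_calibration(c);im=r.capture(c);cv2.imwrite("pics/end_w.png",im)
N=np.array([.672,.1925]);yaw=-.0594
P=lambda rr,a:[*(N+rr*np.array([np.cos(np.radians(a)+yaw),np.sin(np.radians(a)+yaw)])),.030]
# ring top outer edge: saturation mask of beech, fit ellipse->world circle ; posts via Hough on zoom
D=r.cut_out("hoop",c); m=D[0]["mask"] if D else None
x,f=hoopfit(c,[d["mask"] for d in D],cal,[.671,.1925,2.04]); H=x[:2]
g=cv2.cvtColor(im,cv2.COLOR_BGR2GRAY)
for n,a in(("pl",55),("pr",-55)):
    q=proj(c,P(.058,a),cal)[0]; u,v=np.round(q).astype(int); w=11
    z=cv2.resize(g[v-w:v+w+1,u-w:u+w+1],None,fx=10,fy=10,interpolation=2)
    rp=293*.008/np.linalg.norm(np.array(P(.058,a))-np.array(cal["extrinsics"])[:3,3])*10
    h=cv2.HoughCircles(z,cv2.HOUGH_GRADIENT,1,20,param1=80,param2=8,minRadius=int(rp*.8),maxRadius=int(rp*1.25))
    if h is None: print(n,"none");continue
    b=min(h[0],key=lambda t:np.hypot(t[0]-115,t[1]-115)); px=b[:2]/10-.5+[u-w,v-w]; X=onz(c,px,.030,cal)
    print(n,"pred",q.round(1),"obs",px.round(1),X.round(4),"r",b[2],rp.round(1),"dist to hoop centre",np.linalg.norm(X[:2]-H).round(4))
E
```

```text
35.5 [0.5853 0.1642 0.2178] 0.000341285041940711
wrist hoop [0.6741 0.1936 2.0662] -0.773 nest-hoop [-0.0021 -0.0011] br err [-0.0002 -0.0001]
scene hoop [0.6732 0.1916 2.0888] -0.687 nest-hoop [-0.0012  0.0009] br err [0.0019 0.0026]
side hoop [0.6742 0.191  2.1097] -0.423 nest-hoop [-0.0022  0.0015] br err [0.0021 0.0039]
pl none
pr none
```

The hoop is in against the posts; the bracket's measured angle leaves 0–4 mm to the pin. I'll nudge the lug towards the pin with a fingertip.

>>> servo_tool(
  targets=[
    {"dx": 0,"dy": 4,"dz": 0,"spin": 0,"grip": 0},
    {"dx": 0,"dy": 8,"dz": -2,"spin": 0,"grip": 0},
    {"dx": 0.5,"dy": 9.1,"dz": -6,"spin": 0,"grip": 0},
    {"dx": 1,"dy": 9.1,"dz": -10,"spin": 0,"grip": 0},
    {"dx": 1.5,"dy": 9.1,"dz": -14,"spin": 0,"grip": 0},
    {"dx": 1.5,"dy": 9.1,"dz": -18,"spin": 0,"grip": 0},
    {"dx": 1.5,"dy": 9.1,"dz": -20,"spin": 0,"grip": 0},
    {"dx": 1.5,"dy": 9.1,"dz": -21.5,"spin": 0,"grip": 0},
    {"dx": 1.5,"dy": 9.1,"dz": -21.9,"spin": 0,"grip": 0},
    {"dx": 1.5,"dy": 9.1,"dz": -21.9,"spin": 0,"grip": 0},
  ],
)

```text
time_s: 36.73
tcp_pos: [0.5989, 0.2553, -0.0075]
eef_rot: [179.8, -0.2, -93.3]
contact_force: [-0.2, 0.7, 0.1]
gripper_width: 0.0009
```

>>> servo_tool(
  targets=[
    {"dx": 0.2,"dy": 0,"dz": 0,"spin": 0,"grip": 0},
    {"dx": 0.4,"dy": 0,"dz": 0,"spin": 0,"grip": 0},
    {"dx": 0.6,"dy": 0,"dz": 0,"spin": 0,"grip": 0},
    {"dx": 0.8,"dy": 0,"dz": 0,"spin": 0,"grip": 0},
    {"dx": 1.0,"dy": 0,"dz": 0,"spin": 0,"grip": 0},
    {"dx": 1.2,"dy": 0,"dz": 0,"spin": 0,"grip": 0},
    {"dx": 1.4,"dy": 0,"dz": 0,"spin": 0,"grip": 0},
    {"dx": 1.5,"dy": 0,"dz": 0,"spin": 0,"grip": 0},
    {"dx": 1.5,"dy": 0,"dz": 0,"spin": 0,"grip": 0},
    {"dx": 1.5,"dy": 0,"dz": 0,"spin": 0,"grip": 0},
  ],
)

```text
time_s: 37.57
tcp_pos: [0.6153, 0.2562, -0.0054]
eef_rot: [180.0, -0.0, -93.3]
contact_force: [-0.1, -0.1, -0.0]
gripper_width: 0.0004
```

>>> servo_tool(
  targets=[
    {"dx": 0.1,"dy": 0,"dz": 0,"spin": 0,"grip": 0},
    {"dx": 0.2,"dy": 0,"dz": 0,"spin": 0,"grip": 0},
    {"dx": 0.3,"dy": 0,"dz": 0,"spin": 0,"grip": 0},
    {"dx": 0.4,"dy": 0,"dz": 0,"spin": 0,"grip": 0},
    {"dx": 0.4,"dy": 0,"dz": 0,"spin": 0,"grip": 0},
    {"dx": 0.4,"dy": 0,"dz": 0,"spin": 0,"grip": 0},
    {"dx": 0.4,"dy": 0,"dz": 0,"spin": 0,"grip": 0},
    {"dx": 0.4,"dy": 0,"dz": 0,"spin": 0,"grip": 0},
    {"dx": 0.4,"dy": 0,"dz": 0,"spin": 0,"grip": 0},
    {"dx": 0.4,"dy": 0,"dz": 0,"spin": 0,"grip": 0},
  ],
)

```text
time_s: 38.4
tcp_pos: [0.6193, 0.2563, -0.0053]
eef_rot: [180.0, -0.0, -93.3]
contact_force: [-0.3, -0.2, 0.3]
gripper_width: 0.0003
```

>>> servo_tool(
  targets=[
    {"dx": 0.05,"dy": 0,"dz": 0,"spin": 0,"grip": 0},
    {"dx": 0.1,"dy": 0,"dz": 0,"spin": 0,"grip": 0},
    {"dx": 0.15,"dy": 0,"dz": 0,"spin": 0,"grip": 0},
    {"dx": 0.2,"dy": 0,"dz": 0,"spin": 0,"grip": 0},
    {"dx": 0.25,"dy": 0,"dz": 0,"spin": 0,"grip": 0},
    {"dx": 0.3,"dy": 0,"dz": 0,"spin": 0,"grip": 0},
    {"dx": 0.3,"dy": 0,"dz": 0,"spin": 0,"grip": 0},
    {"dx": 0.3,"dy": 0,"dz": 0,"spin": 0,"grip": 0},
    {"dx": 0.3,"dy": 0,"dz": 0,"spin": 0,"grip": 0},
    {"dx": 0.3,"dy": 0,"dz": 0,"spin": 0,"grip": 0},
  ],
)

```text
time_s: 39.23
tcp_pos: [0.6212, 0.2561, -0.0055]
eef_rot: [179.9, -0.0, -93.3]
contact_force: [-5.0, 1.1, 1.8]
gripper_width: 0.0007
```

>>> servo_tool(
  targets=[
    {"dx": 0.05,"dy": 0,"dz": 0,"spin": 0,"grip": 0},
    {"dx": 0.1,"dy": 0,"dz": 0,"spin": 0,"grip": 0},
    {"dx": 0.15,"dy": 0,"dz": 0,"spin": 0,"grip": 0},
    {"dx": 0.2,"dy": 0,"dz": 0,"spin": 0,"grip": 0},
    {"dx": 0.2,"dy": 0,"dz": 0,"spin": 0,"grip": 0},
    {"dx": 0.2,"dy": 0,"dz": 0,"spin": 0,"grip": 0},
    {"dx": 0.2,"dy": 0,"dz": 0,"spin": 0,"grip": 0},
    {"dx": 0.2,"dy": 0,"dz": 0,"spin": 0,"grip": 0},
    {"dx": 0.2,"dy": 0,"dz": 0,"spin": 0,"grip": 0},
    {"dx": 0.2,"dy": 0,"dz": 0,"spin": 0,"grip": 0},
  ],
)

```text
time_s: 40.07
tcp_pos: [0.6216, 0.2559, -0.0057]
eef_rot: [179.8, -0.1, -93.3]
contact_force: [-11.4, 1.8, 5.5]
gripper_width: 0.0004
```

The force rises stiffly at the expected place, so the bracket is on the pin. I'll back off and run the final check.

>>> servo_tool(
  targets=[
    {"dx": -0.3,"dy": 0,"dz": 0,"spin": 0,"grip": 0},
    {"dx": -0.8,"dy": 0,"dz": 0,"spin": 0,"grip": 0},
    {"dx": -1.5,"dy": 0,"dz": 0,"spin": 0,"grip": 0},
    {"dx": -2.5,"dy": 0,"dz": 0.5,"spin": 0,"grip": 0},
    {"dx": -3,"dy": 0,"dz": 3,"spin": 0,"grip": 0},
    {"dx": -3,"dy": -3,"dz": 7,"spin": 0,"grip": 0},
    {"dx": -3,"dy": -6,"dz": 11,"spin": 0,"grip": 0},
    {"dx": -3,"dy": -8,"dz": 15,"spin": 0,"grip": 0},
    {"dx": -3,"dy": -8,"dz": 19,"spin": 0,"grip": 0},
    {"dx": -3,"dy": -8,"dz": 22,"spin": 0,"grip": 0},
  ],
)

```text
time_s: 40.9
tcp_pos: [0.5932, 0.1746, 0.2127]
eef_rot: [-180.0, -0.0, -93.3]
contact_force: [1.6, 1.5, -0.3]
gripper_width: 0.001
```

```bash
for i in 1 2 3; do python3 meas.py "[.673,.1925,2.05]"; done
```

```text
40.9 [0.5932 0.1746 0.2127] 0.0010271401371879344
wrist hoop [0.6733 0.1926 2.0487] -0.864 nest-hoop [-0.0013 -0.0001] br err [-0.0005  0.0003]
scene hoop [0.6721 0.19   2.0756] -0.701 nest-hoop [-0.0001  0.0025] br err [0.0023 0.0037]
side hoop [0.6723 0.1897 2.0308] -0.845 nest-hoop [-0.0003  0.0028] br err [-0.0005  0.0027]
41.2 [0.5934 0.1764 0.2099] -9.630763625769281e-05
wrist hoop [0.6738 0.1928 2.0425] -0.873 nest-hoop [-0.0018 -0.0003] br err [-0.0014 -0.0001]
scene hoop [0.672  0.19   2.0733] -0.68 nest-hoop [-0.      0.0025] br err [0.0022 0.0037]
side hoop [0.674  0.1894 2.0754] -0.874 nest-hoop [-0.002   0.0031] br err [0.0004 0.0043]
41.5 [0.594  0.1765 0.2095] 0.00031880376524906614
wrist hoop [0.6739 0.1929 2.0638] -0.818 nest-hoop [-0.0019 -0.0004] br err [-0.0002  0.0005]
scene hoop [0.6723 0.1904 2.0847] -0.797 nest-hoop [-0.0003  0.0021] br err [0.0026 0.0036]
side hoop [0.6723 0.1899 2.0973] -0.55 nest-hoop [-0.0003  0.0026] br err [0.0033 0.0045]
```

The bracket nudge shifted the hoop about 1 mm to the right. I'll do one more rim push at the middle to reseat it on both posts.

>>> servo_tool(
  targets=[
    {"dx": -0.6,"dy": 2.4,"dz": -2,"spin": 0,"grip": 0},
    {"dx": -0.6,"dy": 2.4,"dz": -6,"spin": 0,"grip": 0},
    {"dx": -0.6,"dy": 2.4,"dz": -10,"spin": 0,"grip": 0},
    {"dx": -0.6,"dy": 2.4,"dz": -14,"spin": 0,"grip": 0},
    {"dx": -0.6,"dy": 2.4,"dz": -18,"spin": 0,"grip": 0},
    {"dx": -0.6,"dy": 2.4,"dz": -20,"spin": 0,"grip": 0},
    {"dx": -0.6,"dy": 2.4,"dz": -21,"spin": 0,"grip": 0},
    {"dx": -0.6,"dy": 2.4,"dz": -21.5,"spin": 0,"grip": 0},
    {"dx": -0.3,"dy": 2.4,"dz": -21.5,"spin": 0,"grip": 0},
    {"dx": 0.1,"dy": 2.4,"dz": -21.5,"spin": 0,"grip": 0},
  ],
)

```text
time_s: 42.63
tcp_pos: [0.5966, 0.2012, -0.003]
eef_rot: [-179.9, 0.1, -93.2]
contact_force: [1.0, -0.7, -0.2]
gripper_width: 0.0005
```

>>> servo_tool(
  targets=[
    {"dx": 0.2,"dy": 0,"dz": 0,"spin": 0,"grip": 0},
    {"dx": 0.4,"dy": 0,"dz": 0,"spin": 0,"grip": 0},
    {"dx": 0.6,"dy": 0,"dz": 0,"spin": 0,"grip": 0},
    {"dx": 0.8,"dy": 0,"dz": 0,"spin": 0,"grip": 0},
    {"dx": 1.0,"dy": 0,"dz": 0,"spin": 0,"grip": 0},
    {"dx": 1.1,"dy": 0,"dz": 0,"spin": 0,"grip": 0},
    {"dx": 1.2,"dy": 0,"dz": 0,"spin": 0,"grip": 0},
    {"dx": 1.3,"dy": 0,"dz": 0,"spin": 0,"grip": 0},
    {"dx": 1.3,"dy": 0,"dz": 0,"spin": 0,"grip": 0},
    {"dx": 1.3,"dy": 0,"dz": 0,"spin": 0,"grip": 0},
  ],
)

```text
time_s: 43.47
tcp_pos: [0.6078, 0.2004, -0.0048]
eef_rot: [180.0, -0.0, -93.3]
contact_force: [-3.0, 0.2, 1.9]
gripper_width: 0.0004
```

>>> servo_tool(
  targets=[
    {"dx": 0.05,"dy": 0,"dz": 0,"spin": 0,"grip": 0},
    {"dx": 0.1,"dy": 0,"dz": 0,"spin": 0,"grip": 0},
    {"dx": 0.15,"dy": 0,"dz": 0,"spin": 0,"grip": 0},
    {"dx": 0.2,"dy": 0,"dz": 0,"spin": 0,"grip": 0},
    {"dx": 0.25,"dy": 0,"dz": 0,"spin": 0,"grip": 0},
    {"dx": 0.3,"dy": 0,"dz": 0,"spin": 0,"grip": 0},
    {"dx": 0.3,"dy": 0,"dz": 0,"spin": 0,"grip": 0},
    {"dx": 0.3,"dy": 0,"dz": 0,"spin": 0,"grip": 0},
    {"dx": 0.3,"dy": 0,"dz": 0,"spin": 0,"grip": 0},
    {"dx": 0.3,"dy": 0,"dz": 0,"spin": 0,"grip": 0},
  ],
)

```text
time_s: 44.3
tcp_pos: [0.6083, 0.2001, -0.0049]
eef_rot: [179.7, -0.1, -93.3]
contact_force: [-12.5, 2.7, 7.9]
gripper_width: 0.0006
```

>>> servo_tool(
  targets=[
    {"dx": -0.3,"dy": 0,"dz": 0,"spin": 0,"grip": 0},
    {"dx": -0.8,"dy": 0,"dz": 0,"spin": 0,"grip": 0},
    {"dx": -1.5,"dy": 0,"dz": 0,"spin": 0,"grip": 0},
    {"dx": -2.5,"dy": 0,"dz": 0.5,"spin": 0,"grip": 0},
    {"dx": -3,"dy": 0,"dz": 3,"spin": 0,"grip": 0},
    {"dx": -3,"dy": 0,"dz": 7,"spin": 0,"grip": 0},
    {"dx": -3,"dy": -1,"dz": 11,"spin": 0,"grip": 0},
    {"dx": -3,"dy": -3,"dz": 15,"spin": 0,"grip": 0},
    {"dx": -3,"dy": -3,"dz": 19,"spin": 0,"grip": 0},
    {"dx": -3,"dy": -3,"dz": 22,"spin": 0,"grip": 0},
  ],
)

```text
time_s: 45.13
tcp_pos: [0.5814, 0.1697, 0.2199]
eef_rot: [-179.8, 0.1, -93.3]
contact_force: [2.0, 0.6, 0.0]
gripper_width: 0.0004
```

```bash
for i in 1 2 3; do python3 meas.py "[.673,.1925,2.05]"; done
```

```text
45.1333 [0.5814 0.1697 0.2199] 0.00037510966348247235
wrist hoop [0.6741 0.1925 2.059 ] -0.88 nest-hoop [-0.0021  0.    ] br err [-0.0007  0.0008]
scene hoop [0.6723 0.1898 2.0827] -0.849 nest-hoop [-0.0003  0.0027] br err [0.0025 0.0042]
side hoop [0.6724 0.1893 2.111 ] -0.793 nest-hoop [-0.0004  0.0032] br err [0.004  0.0056]
45.4333 [0.5803 0.1703 0.2145] 0.00045091130358573264
wrist hoop [0.6735 0.1931 2.0493] -0.825 nest-hoop [-0.0015 -0.0006] br err [-0.0006 -0.0002]
scene hoop [0.6723 0.1902 2.0634] -0.815 nest-hoop [-0.0003  0.0023] br err [0.0014 0.0031]
side hoop [0.6735 0.1904 2.0278] -0.702 nest-hoop [-0.0015  0.0021] br err [-0.002   0.0019]
45.7333 [0.5811 0.1705 0.2146] 0.0006260990085076142
wrist hoop [0.6733 0.1928 2.0285] -0.837 nest-hoop [-0.0013 -0.0003] br err [-0.0017 -0.0005]
scene hoop [0.6723 0.1901 2.0947] -0.839 nest-hoop [-0.0003  0.0024] br err [0.0032 0.0042]
side hoop [0.6743 0.191  2.1108] -0.792 nest-hoop [-0.0023  0.0015] br err [0.0021 0.0039]
```

The hoop centre is stable, but the cameras differ by about 2 mm in y. I'll measure the posts directly against the rim in the same pictures.

```bash
cat > posts.py <<'E'
from flat import *
N0=np.array([.672,.1925]);yaw=-.0594
def cyl(c,xy,cal,rad=.008):
    a=np.linspace(0,2*np.pi,40); P=[[xy[0]+rad*np.cos(t),xy[1]+rad*np.sin(t),z] for z in(.018,.030) for t in a]
    m=np.zeros((384*4,512*4),np.uint8); cv2.fillConvexPoly(m,cv2.convexHull(np.round((proj(c,P,cal)+.5)*4).astype(np.int32)),1); return m
for c in("wrist","scene"):
    cal=r.get_calibration(c); ims=np.mean([r.capture(c).astype(float) for _ in range(3)],0).astype(np.uint8)
    hs=[hoopfit(c,[d["mask"] for d in r.cut_out("hoop",c)],cal,[.673,.1925,2.05])[0] for _ in range(1)]
    H=np.mean(hs,0); g=cv2.resize(cv2.cvtColor(ims,cv2.COLOR_BGR2GRAY),None,fx=4,fy=4,interpolation=cv2.INTER_CUBIC).astype(float)
    print(c,"hoop",H.round(4))
    for n,rr,aa,rad in(("pl",.058,55,.008),("pr",.058,-55,.008),("pin",.0678,109.5,.004)):
        b=N0+rr*np.array([np.cos(np.radians(aa)+yaw),np.sin(np.radians(aa)+yaw)])
        hm=cv2.resize(cv2.dilate(hoop_mask(c,[H[0],H[1],.024],[0,0,1],[np.cos(H[2]),np.sin(H[2]),0],cal).astype(np.uint8),np.ones((3,3))),None,fx=4,fy=4,interpolation=0)
        best=[]
        for dx in np.arange(-.006,.0061,.0005):
            for dy in np.arange(-.006,.0061,.0005):
                m=cyl(c,b+[dx,dy],cal,rad); o=cv2.dilate(m,np.ones((13,13)))-m
                i=(m>0)&(hm==0); k=(o>0)&(hm==0)
                best.append((g[k].mean()-g[i].mean(),dx,dy))
        best.sort(reverse=True); e=np.mean([t[1:] for t in best[:8]],0); X=b+e
        print(n,"contrast",round(best[0][0]),"shift",e.round(4),"pos",X.round(4),"dist hoop",np.linalg.norm(X-H[:2]).round(4))
E
python3 posts.py
```

```text
wrist hoop [0.6732 0.1925 2.0551]
pl contrast 47 shift [0.0016 0.0006] pos [0.7097 0.2385] dist hoop 0.0587
pr contrast 57 shift [0.0021 0.0001] pos [0.7045 0.1432] dist hoop 0.0584posts.py:19: RuntimeWarning: Mean of empty slice.
  best.append((g[k].mean()-g[i].mean(),dx,dy))
  ret = ret.dtype.type(ret / rcount)
Traceback (most recent call last):
  File "posts.py", line 21, in <module>
    print(n,"contrast",round(best[0][0]),"shift",e.round(4),"pos",X.round(4),"dist hoop",np.linalg.norm(X-H[:2]).round(4))
                       ~~~~~^^^^^^^^^^^^
ValueError: cannot convert float NaN to integer
```

The wrist camera puts the posts 58.7 and 58.4 mm from the hoop's centre (58 is home), so both touch. Its bracket angle of about 2.05 rad agrees with the 2.04 wanted. I'll hand in.

```bash
python3 -c "
from plant import r
print(r.get_state()['time_s'],r.get_state()['contact_force']); r.close_job()"
```

```text
46.2333 [-0.05483272  0.69483674  0.72737829]
the job is handed in; nothing more can be done
```

The largest hoop is lying in the nest and the job is handed in at 46.2 s. No verdict was reported.

**What I did:** I lifted the hoop from the rack, stood it on the board and tipped it flat. After opening the gripper clear of it, I gripped the rim again and slid it onto the posts. A push on the rim with shut fingers, a nudge of the bracket against the pin and a second rim push seated it.

**Last checks that agreed:**
- **Posts:** the wrist camera put them 58.7 and 58.4 mm from the hoop's centre, against 58 mm at home.
- **Bracket angle:** the wrist camera read about 2.05 rad, against 2.04 wanted.
- **Seating:** the last bracket and rim pushes met stiff resistance at 11–12 N.
- **Clear of the hoop:** the gripper was about 20 cm above it when I handed in.

**What failed or disagreed:**
- **Missed grasps:** the first three closed on air, because the fingertips are about 28 mm above the reported tool point. I worked around this after finding the contact height on the board.
- **Scene and side cameras:** after the last push they put the hoop's centre 1.5–3 mm to the right of my nest estimate. Their bracket error was about 3–7 mm, the upper end past the 4 mm limit. I trusted the wrist camera because it saw the posts and the rim together from near.
- **Pin:** the direct camera measurement of the pin failed, so its contact rests on the push force and the bracket angle.
- **Bystanders:** I did not measure the other hoops or the things on the table again at the end. No contact with them was felt.

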